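# Assemble the filter holder on the open station of a vacuum manifold

## Robot

A 6-joint arm with a two-finger parallel gripper is mounted at the origin on the work surface. World frame = base frame: x ahead of the robot, y to its left, z up, the work surface at z = 0. Lengths are in mm, angles in degrees, forces in N, time in s.
With the tool pointing down it reaches from about 300 to 850 mm from the base axis. Payload 4.2 kg.
Tool frame: the origin (TCP) lies at the very end of the fingers, on their centre line; the grasp point (between the pads) lies 19 mm behind it; z points along the fingers, y is the direction in which the jaws open and shut (so a half turn about z gives the same grasp; the last joint's range is limited). The gripper opens to 91 mm and grips with 3 to 60 N. Pads are 32 mm wide; open, the fingers measure 118 mm over their backs; the gripper's body (76 mm by 178 mm) begins 60 mm behind the grasp point.
Start: joints at [-78.037, 18.312, 89.639, -0, 72.044, -1.146], TCP at [130.417, -560.031, 213.976] pointing down, gripper open.
Joint ranges: [-177.97, 177.97], [-48.28, 115.42], [12.27, 149.76], [-77.06, 257.06], [2.81, 150.46], [-146.56, 146.56]. Speed limits (degrees/s): [147.25, 147.25, 180, 180, 180, 180].

## Interface

Orientations are given as [roll, pitch, yaw] about the fixed x, y, z axes, in that order (R = Rz(yaw) Ry(pitch) Rx(roll)).
In Python, from workcell import telemetry, grab_frame, job gives the robot as it stands.
- The arm moves only by the tool drive_tool, never from a script. Its argument "moves" is a list of rows, each an object of numbers: "claw": the closure, from -1 (fully open) to 1 (shut); "dx", "dy", "dz": the shift along the tool's x, y, z in units of 20 mm (1.0 is 20 mm); "yaw": the turn about the tool's z in units of 0.15 rad (1.0 is 0.15 rad). In form: [{"claw": .., "dx": .., "dy": .., "dz": .., "yaw": ..}, ...]. A call has 1 to 5 rows; each row shifts and turns the pose as measured when the row begins, along the tool's axes as they then stand; what a row does not reach is not made up. A row lasts 1/8 s, in which the tool goes at most 62.5 mm and 10.7 degrees, less where a joint would pass 70% of its speed; a pose out of reach is approached as far as the arm can. A call with a number of a shift or a turn outside -1 to 1 is refused whole. A call with a gripper value outside its range is refused whole. The fingers move at their own pace and stop on an object; "grip_force" is the grip in N (left out, the last holds). Time passes only in rows, so rows that do not move let the fingers close. It gives the time, the measured TCP pose, the force and the opening at its end, in the units of the state.
- telemetry.state(): the state, without advancing time (a new reading comes with each control period).
- grab_frame(name): name is "scene" or "top" or "wrist"; returns a dict with "color" (480x640x3 uint8, blue, green, red), "vertical_fov" (degrees; the focal length in pixels is half the picture's height over the tangent of half this angle, whatever the lens; pixels are square), "cx", "cy" (the principal point, pixels), "pose" (4x4, takes a point from camera to world coordinates). Camera axes: x right, y down, z forward; pixel columns grow to the right and rows downward; lengths in mm; the calibration is good to about 2 mm. A picture is of the moment at which its call begins. There is no depth.
- job.job_done(): hands the job in, once; it reports no verdict.
The state is a dict: "time_s": time; "qpos": joint angles; "qvel": joint speeds; "effort": joint torques, N m; "ee_pos": TCP position; "ee_rot": TCP orientation; "force": force on the tool from outside, world axes, zero at the start; "torque": the same for the moment, N m; "gripper_width": finger opening in mm.
Only numpy, scipy, OpenCV 4.12 (cv2) and the standard library are available. Lean on these libraries where they do the work, as an engineer would, in place of code of your own. Each camera call takes 0.05 s, during which the arm holds its last target.

## Task

Assemble the filter holder on the open station of the vacuum manifold, from the bottom up: seat the perforated support plate in the base with its spigot down in the bore, then fit the yellow sealing ring over the plate, then set the white funnel upright over the ring, and last close the funnel with the blue lid, each part level and fully home before the next goes on. Leave the finished, covered funnel beside it, the amber bottle, the stack of dishes and the green forceps cup where they stand.

Things in the scene. Friction and masses are not known exactly. Their poses are not given: they have to be found in the camera images.
- base_top (a point): the open station, target of the stack: fixed round steel base head, 68 mm across, flat top about 101 mm above the table, with an empty bore in the middle (33 mm across, 12 mm deep). This point is the centre of the bore's mouth, level with the flat top; z is up. Which of the manifold's three stations it is varies
- manifold: fixed steel bar 380 mm long, 50 wide, top 60 mm above the table, blue tap levers on its -x side. Three stations 130 mm apart in a row along its y axis (at y -130, 0, 130 mm): the open one, one with the covered funnel (217 mm above the table to its knob's top), one closed by a low red-brown rubber stopper (116 mm). Origin on the table under the bar's middle
- plate_c (a point): first part: perforated steel support plate, a disc 47 mm across and 6 mm thick, black holes on top; below it a chamfered spigot 29 mm across, 8 mm long, on which it stands (14 mm high in all, 0.09 kg; grip the disc's rim, 8 to 14 mm up). Point: on its axis half-way up, 7 mm above the spigot's end. Seated: spigot in the bore, disc flat on the base, point 1 mm below base_top
- ring_c (a point): second part: yellow sealing ring, 58 mm across, 11 mm high, lying skirt down, 0.03 kg. Upper half a flange with a 38 mm opening; lower half (5.5 mm) a skirt with a 51 mm opening that goes round the plate's disc. Point: on its axis half-way up, 5.5 mm above its underside. Seated: flange resting on the plate's disc, point 6 mm above base_top
- funnel_c (a point): third part: white straight funnel, upright, 90 mm high, 0.14 kg. Body 54 mm across outside, 49 inside (57 at the rim bead), thin blue rings round it; grip the body. Foot (lowest 12 mm) 70 mm across, with a recess below, 63 mm across, 8 mm deep, that goes over the sealing ring. Point: on its axis, 45 mm above its underside. Seated: resting on the ring's top, point 48.5 mm above base_top
- lid_c (a point): fourth part: blue lid, disc 60 mm across, 4 mm thick, with a knob on top 18 mm across, 18 mm high, and a chamfered plug below 44 mm across, 6 mm deep, on which it lies (28 mm high in all, 0.05 kg). Point: on its axis, 14 mm above the plug's underside; the knob's middle is 5 mm higher. Seated: plug in the funnel's mouth, disc on its rim, point 53 mm above funnel_c
- covered_c (a point): leave alone: the finished neighbour on the manifold, a white funnel like the third part with a blue lid already on, standing loose on its own station; 70 mm across, 112 mm high. This point is its centre
- bottle_c (a point): leave alone: small amber glass bottle with a black cap and white label, 48 mm across, 90 mm high, loose. This point is its centre
- dishes_c (a point): leave alone: stack of three clear dishes with red medium, 60 mm across, 45 mm high, loose. This point is its centre
- cup_c (a point): leave alone: green metal cup, 47 mm across and 55 mm high, with steel forceps standing in it up to about 97 mm, loose. This point is the cup's centre

How it is judged (in metres and radians):
On the way, in this order (a step that is already met when the one before it is completed fails the run):
1. the support plate is seated in the open base, spigot down (horizontal distance between plate_c and base_top below 0.005 m and z of plate_c in the frame of base_top between -0.003 and 0.001 m and angle between plate_c's own z axis and vertical below 0.06 rad), for 0.2 s.
2. the yellow sealing ring is seated over the plate (all of step 1 and horizontal distance between ring_c and base_top below 0.007 m and z of ring_c in the frame of base_top between 0.004 and 0.008 m and angle between ring_c's own z axis and vertical below 0.06 rad), for 0.2 s.
3. the white funnel is seated over the ring (all of step 2 and horizontal distance between funnel_c and base_top below 0.01 m and z of funnel_c in the frame of base_top between 0.0465 and 0.0505 m and angle between funnel_c's own z axis and vertical below 0.06 rad), for 0.2 s.
4. the blue lid is seated in the funnel's mouth (all of step 3 and horizontal distance between lid_c and funnel_c below 0.005 m and z of lid_c in the frame of funnel_c between 0.051 and 0.055 m and angle between lid_c's own z axis and vertical below 0.06 rad), for 0.2 s.
At the end, for the whole second after the job is handed in: Plate, ring, funnel and lid are stacked in that order on the open base, each level (0.06 rad) and fully home (height within 2 mm); plate within 5, ring 7, funnel 10 mm of the base's axis, lid within 5 mm of the funnel's; all let go and at rest (all of step 4 and linear speed of each of plate, ring, funnel, lid below 0.02 m/s); the robot touches nothing.
It fails at once if the amber bottle is pushed more than 25 mm or knocked over (distance of bottle_c from where it was at the start of the episode above 0.025 m or angle between bottle_c's own z axis and vertical above 0.5 rad).
It fails at once if the stack of dishes is pushed more than 25 mm or knocked over (distance of dishes_c from where it was at the start of the episode above 0.025 m or angle between dishes_c's own z axis and vertical above 0.5 rad).
It fails at once if the forceps cup is pushed more than 25 mm or knocked over (distance of cup_c from where it was at the start of the episode above 0.025 m or angle between cup_c's own z axis and vertical above 0.5 rad).
It fails at once if the covered funnel beside it is lifted or knocked off its seat (moved more than 10 mm) (distance of covered_c from where it was at the start of the episode above 0.01 m or angle between covered_c's own z axis and vertical above 0.15 rad).
It also fails if it takes over 125 s, if anything falls off the work surface, if the arm or the gripper's body presses on something with over 40 N, if the wrist force passes 120 N, or if a joint passes its speed limit or range.

## Working session

There is one attempt and no reset: what is moved stays moved. The work goes in short steps, Python scripts to look and compute and a tool call to move; the robot and the scene stay as the last step left them, time stands still between calls to the robot, and variables do not carry over. Pictures are saved under pics/ and viewed, and the job is handed in when it is done.

Besides the shell and the picture viewer there is one more tool, called after "Request:" by a JSON object that holds its "name" and its "arguments". drive_tool: Moves the arm, as the interface text tells. Its arguments: {"type":"object","properties":{"moves":{"type":"array"},"grip_force":{"type":"number"}},"required":["moves"]}

```bash
mkdir -p pics; ls
cat > h.py <<'E'
import numpy as np, cv2
from workcell import telemetry, grab_frame, job
def snap(n,fn):
    f=grab_frame(n); cv2.imwrite('pics/'+fn,f['color']); 
    np.savez('pics/'+fn+'.npz',pose=f['pose'],fov=f['vertical_fov'],cx=f['cx'],cy=f['cy'],color=f['color'])
    return f
def load(fn):
    d=np.load('pics/'+fn+'.npz'); return d
def ray(d,u,v):
    f=240/np.tan(np.radians(float(d['fov']))/2); P=d['pose']
    r=P[:3,:3]@np.array([(u-d['cx'])/f,(v-d['cy'])/f,1.0]); return P[:3,3],r
def onz(d,u,v,z):
    o,r=ray(d,u,v); return o+r*(z-o[2])/r[2]
def proj(d,p):
    f=240/np.tan(np.radians(float(d['fov']))/2); P=d['pose']
    q=P[:3,:3].T@(np.array(p,float)-P[:3,3]); return q[0]/q[2]*f+d['cx'],q[1]/q[2]*f+d['cy']
E
python3 - <<'E'
from h import *
for n in ['scene','top','wrist']:
    f=snap(n,n+'0.png'); print(n,f['vertical_fov'],f['cx'],f['cy'],np.round(f['pose'],3).tolist())
print(telemetry.state())
E
```

```text
pics
scene 48.352818837406474 316.4053821976391 236.86260904863917 [[0.864, 0.331, -0.38, 880.906], [0.504, -0.574, 0.645, -609.118], [-0.005, -0.749, -0.663, 750.852], [0.0, 0.0, 0.0, 1.0]]
top 44.02686135301947 317.1604682423514 232.97382883401744 [[-0.018, -0.992, 0.126, 361.301], [-1.0, 0.02, 0.012, -1.684], [-0.014, -0.126, -0.992, 1165.047], [0.0, 0.0, 0.0, 1.0]]
wrist 58.00791135033908 313.6198185581699 230.09890145823135 [[0.227, -0.944, -0.241, 197.648], [-0.974, -0.221, -0.054, -543.908], [-0.002, 0.247, -0.969, 383.884], [0.0, 0.0, 0.0, 1.0]]
{'time_s': 0.15, 'qpos': array([-7.80385548e+01,  1.83445007e+01,  8.96895157e+01,  9.28239830e-04,
        7.20435392e+01, -1.14640888e+00]), 'qvel': array([ 0.00942901, -0.05765256, -0.22371659,  0.03679952,  0.06935299,
        0.00265641]), 'effort': array([ 6.78483248e-04, -4.12773621e+01, -2.32155812e+01,  7.27937976e-02,
        4.33509448e-02, -9.83587211e-05]), 'ee_pos': array([ 130.32562853, -559.65648716,  213.30629626]), 'ee_rot': array([-1.79922478e+02, -2.43413727e-03,  1.31075656e+01]), 'force': array([ 0.0545269 , -0.04990392,  0.01327967]), 'torque': array([5.38085802e-03, 3.86155742e-05, 8.51932722e-04]), 'gripper_width': 91.37772445031743}
```

View pics/scene0.png

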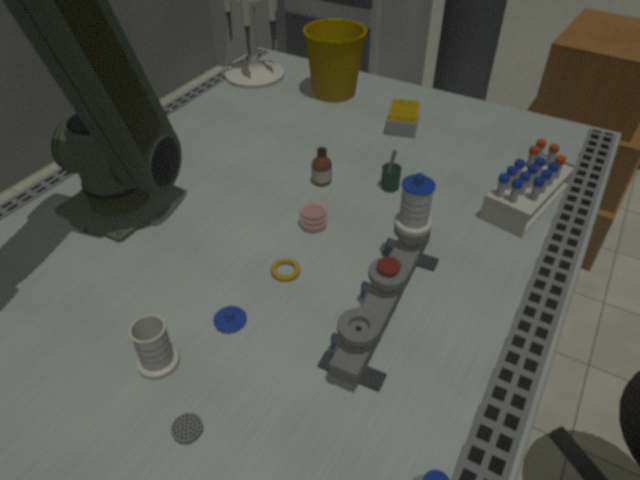

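View pics/top0.png

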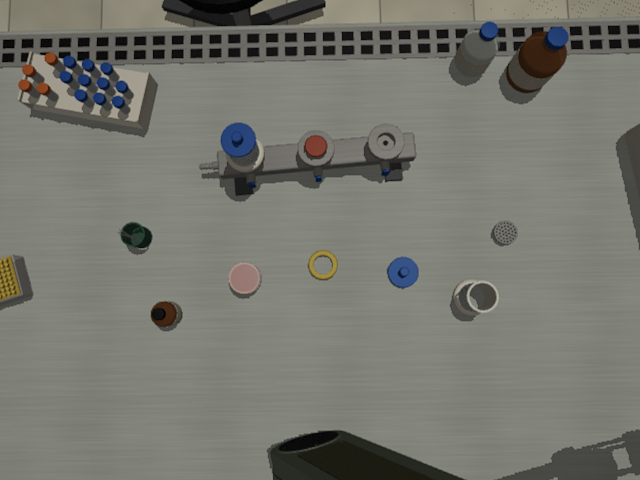

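View pics/wrist0.png

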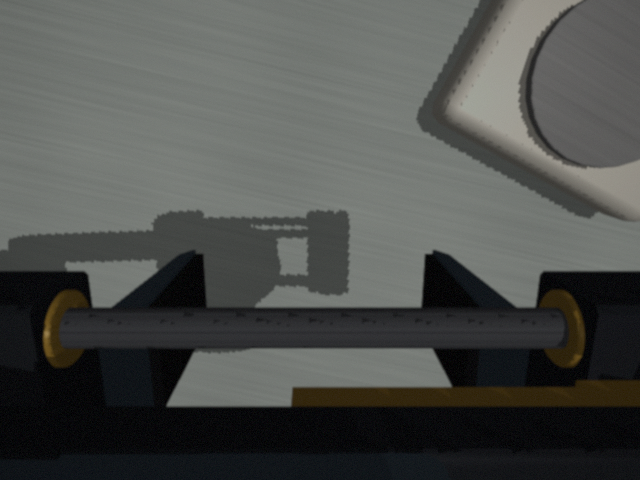

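Run:
```python
from h import *
for n,pts,o in [('top0.png',[(386,142),(505,233),(323,265),(403,272),(476,297),(240,145)],'a'),('scene0.png',[(357,328),(187,428),(286,269),(230,319),(155,345),(413,210)],'b')]:
    c=load(n)['color']; W=[]
    for u,v in pts:
        t=c[max(0,v-32):v+32,u-32:u+32]
        t=cv2.resize(t,(266,266),interpolation=cv2.INTER_CUBIC); t=cv2.convertScaleAbs(t,alpha=1.6)
        for k in range(0,64,10):
            cv2.putText(t,str(u-32+k),(int(k*4.16),8),0,.3,(0,255,0),1); cv2.putText(t,str(max(0,v-32)+k),(0,int(k*4.16)+4),0,.3,(0,255,255),1)
            cv2.line(t,(int(k*4.16),10),(int(k*4.16),14),(0,255,0),1)
        W.append(t)
    cv2.imwrite(f'pics/crop_{o}.png',np.vstack([np.hstack(W[:3]),np.hstack(W[3:])]))
```

```text
(no output)
```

View pics/crop_a.png

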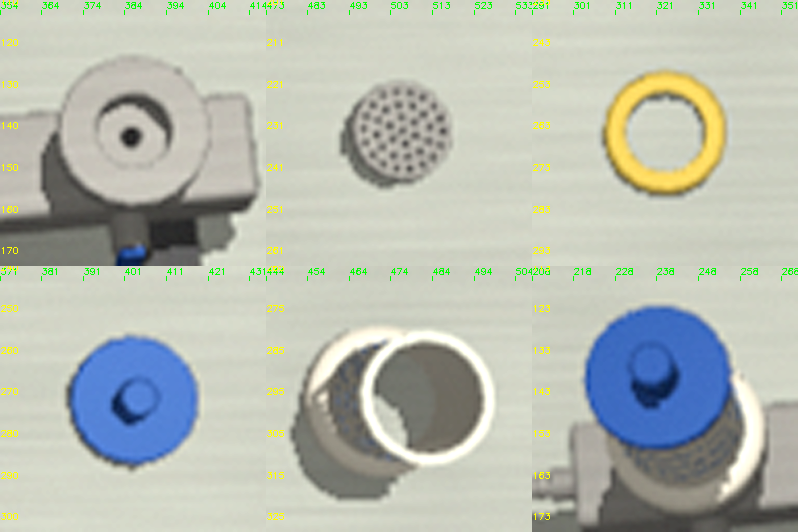

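View pics/crop_b.png

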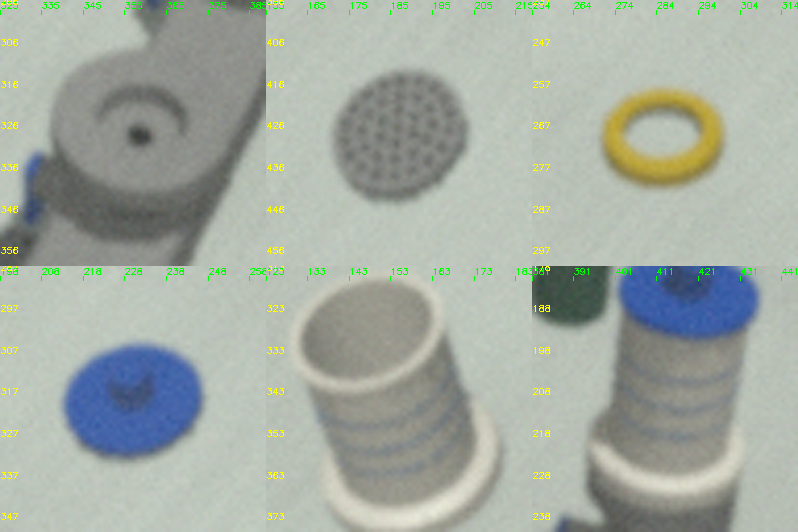

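Run:
```python
from h import *
T=load('top0.png');S=load('scene0.png')
R={'base':((386.0,141.3),101,34),'plate':((505.6,232.1),14,23.5),'ring':((322.9,264.3),11,29),'lid':((402.7,272),10,30),'fun':((482.6,296.6),90,28.5)}
c=cv2.convertScaleAbs(cv2.resize(S['color'],None,fx=5,fy=5,interpolation=cv2.INTER_CUBIC),alpha=1.6)
W=[]
for k,((u,v),z,r) in R.items():
    p=onz(T,u,v,z); print(k,np.round(p,1),[round(x,1) for x in proj(S,p)])
    a=np.linspace(0,6.28,200)
    e=np.array([proj(S,p+[r*np.cos(t),r*np.sin(t),0]) for t in a])
    cv2.polylines(c,[np.int32(e*5+2)],True,(0,0,255),1)
    e=e.mean(0).astype(int); W.append(c[max(0,e[1]*5-130):e[1]*5+130,e[0]*5-130:e[0]*5+130])
W.append(np.zeros_like(W[0]))
W=[cv2.resize(w,(260,260)) for w in W]
cv2.imwrite('pics/ov.png',np.vstack([np.hstack(W[:3]),np.hstack(W[3:])]))
```

```text
base [ 664.4 -118.9  101. ] [np.float64(357.2), np.float64(322.9)]
plate [ 502.3 -354.8   14. ] [np.float64(185.4), np.float64(425.2)]
ring [446.7   2.   11. ] [np.float64(284.1), np.float64(267.2)]
lid [ 428.8 -152.6   10. ] [np.float64(228.8), np.float64(316.8)]
fun [ 377.3 -283.6   90. ] [np.float64(145.9), np.float64(326.9)]
```

View pics/ov.png

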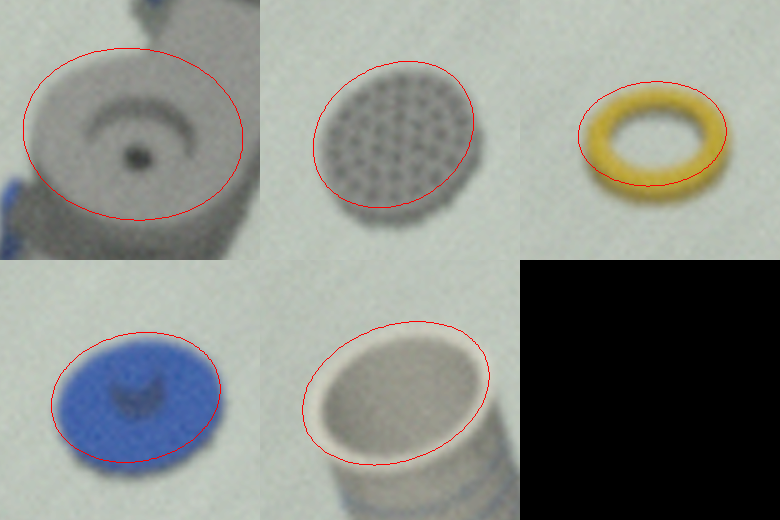

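Request:
{"name": "drive_tool", "arguments": {"moves": [{"claw": -1,"dx": 1,"dy": -0.8,"dz": 0,"yaw": 1},{"claw": -1,"dx": 1,"dy": -0.6,"dz": 0,"yaw": 0.53},{"claw": -1,"dx": 1,"dy": -0.55,"dz": 0,"yaw": 0},{"claw": -1,"dx": 1,"dy": -0.55,"dz": 0,"yaw": 0},{"claw": -1,"dx": 1,"dy": -0.55,"dz": 0,"yaw": 0}], "grip_force": 20}}

```text
time_s: 0.78
ee_pos: [226.5, -491.5, 211.4]
ee_rot: [-179.7, 0.1, -0.7]
force: [0.1, -0.4, 0.3]
gripper_width: 91.1
```

Request:
{"name": "drive_tool", "arguments": {"moves": [{"claw": -1,"dx": 1,"dy": -0.5,"dz": 0,"yaw": 0},{"claw": -1,"dx": 1,"dy": -0.5,"dz": 0,"yaw": 0},{"claw": -1,"dx": 1,"dy": -0.5,"dz": 0.2,"yaw": 0},{"claw": -1,"dx": 1,"dy": -0.5,"dz": 0.3,"yaw": 0},{"claw": -1,"dx": 1,"dy": -0.5,"dz": 0.3,"yaw": 0}]}}

```text
time_s: 1.4
ee_pos: [329.9, -440.0, 194.1]
ee_rot: [-179.6, 0.2, -0.7]
force: [0.9, 0.6, 0.6]
gripper_width: 91.3
```

Request:
{"name": "drive_tool", "arguments": {"moves": [{"claw": -1,"dx": 1,"dy": -0.5,"dz": 0.3,"yaw": 0},{"claw": -1,"dx": 1,"dy": -0.5,"dz": 0.5,"yaw": 0},{"claw": -1,"dx": 1,"dy": -0.5,"dz": 0.5,"yaw": 0},{"claw": -1,"dx": 1,"dy": -0.5,"dz": 0.5,"yaw": 0},{"claw": -1,"dx": 0,"dy": 0,"dz": 0,"yaw": 0}]}}

```text
time_s: 2.02
ee_pos: [413.0, -397.7, 155.0]
ee_rot: [-179.5, 0.3, -0.6]
force: [-0.1, 0.2, -0.1]
gripper_width: 90.8
```

Run:
```python
from h import *
snap('wrist','w1.png'); s=telemetry.state(); print(s['ee_pos'],s['ee_rot'],s['time_s'])
d=load('w1.png'); print(np.round(d['pose'],3).tolist(), proj(d,s['ee_pos']))
```

```text
[ 412.5107633  -398.30493043  155.52665562] [-179.52186729    0.30543254   -0.60044274] 2.075
[[-0.009, -0.967, -0.253, 483.02], [-1.0, 0.007, 0.012, -399.82], [-0.01, 0.253, -0.967, 325.29], [0.0, 0.0, 0.0, 1.0]] (np.float64(315.4715723625039), np.float64(290.28439321525605))
```

View pics/w1.png

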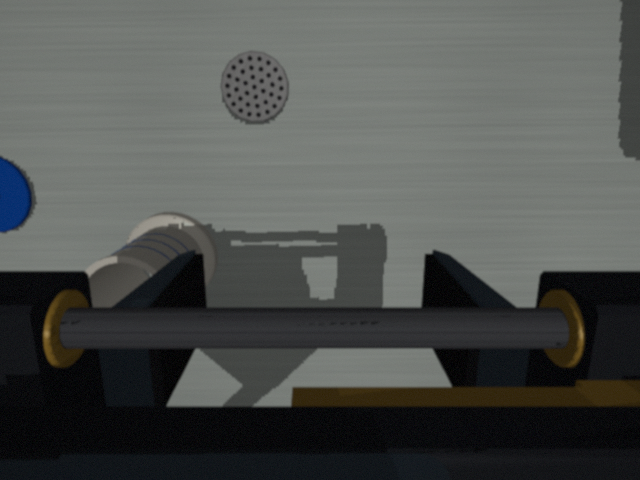

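```bash
cat >> h.py <<'E'
def crop(fn,u,v,h,out,k=None):
    c=load(fn)['color']; k=k or 600//(2*h); u0,v0=max(0,u-h),max(0,v-h)
    t=c[v0:v+h,u0:u+h]; t=cv2.convertScaleAbs(cv2.resize(t,None,fx=k,fy=k,interpolation=cv2.INTER_CUBIC),alpha=1.5)
    for i in range(0,2*h,10):
        cv2.putText(t,str(u0+i),(i*k,8),0,.35,(0,0,255),1); cv2.line(t,(i*k,10),(i*k,14),(0,0,255),1)
        cv2.putText(t,str(v0+i),(0,i*k+4),0,.35,(0,0,255),1)
    cv2.imwrite('pics/'+out,t)
E
python3 - <<'E'
from h import *
d=load('w1.png')
p=onz(d,254.8,86,14); print(p)
c=cv2.convertScaleAbs(cv2.resize(d['color'][30:150,190:320],None,fx=5,fy=5,interpolation=cv2.INTER_CUBIC),alpha=1.5)
for q,col in [(p,(0,0,255))]:
    e=np.array([proj(d,q+[23.5*np.cos(t),23.5*np.sin(t),0]) for t in np.linspace(0,6.28,100)])
    cv2.polylines(c,[np.int32((e-[190,30])*5+2)],True,col,1)
cv2.imwrite('pics/w1o.png',c)
E
```

```text
[ 503.9554631 -356.7653983   14.       ]
```

View pics/w1o.png

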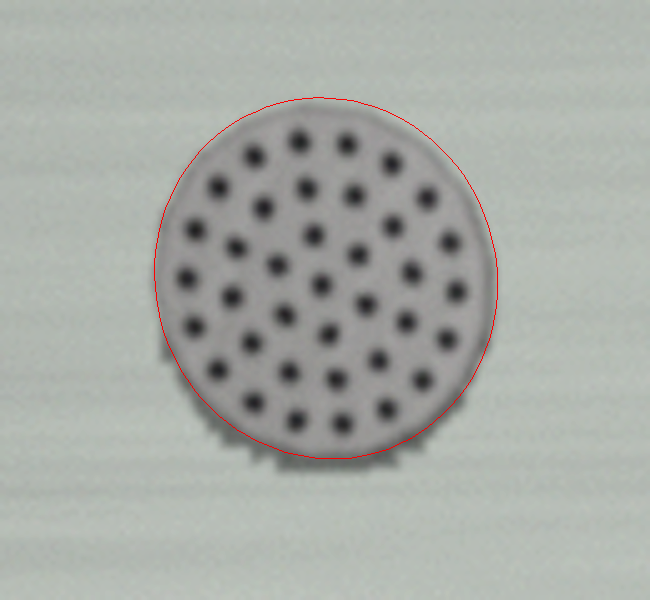

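Request:
{"name": "drive_tool", "arguments": {"moves": [{"claw": -1,"dx": 1,"dy": -0.5,"dz": 0.8,"yaw": 0},{"claw": -1,"dx": 1,"dy": -0.5,"dz": 0.8,"yaw": 0},{"claw": -1,"dx": 1,"dy": -0.5,"dz": 0.8,"yaw": 0},{"claw": -1,"dx": 1,"dy": -0.4,"dz": 0.8,"yaw": 0},{"claw": -1,"dx": 0.3,"dy": -0.1,"dz": 0.5,"yaw": 0}]}}

```text
time_s: 2.7
ee_pos: [503.5, -357.1, 77.1]
ee_rot: [-179.6, 0.3, -0.7]
force: [-0.3, -0.1, 0.5]
gripper_width: 91.1
```

Run:
```python
from h import *
snap('wrist','w2.png'); s=telemetry.state(); print(s['ee_pos'],s['ee_rot'],s['time_s'])
d=load('w2.png'); print(proj(d,s['ee_pos']),proj(d,[503.3,-356.3,14]))
```

```text
[ 503.08963365 -356.61079437   75.87054219] [-179.50617867    0.34999302   -0.68709895] 2.75
(np.float64(313.1040603892254), np.float64(288.5363397803666)) (np.float64(313.5149490982235), np.float64(246.1289933244593))
```

View pics/w2.png

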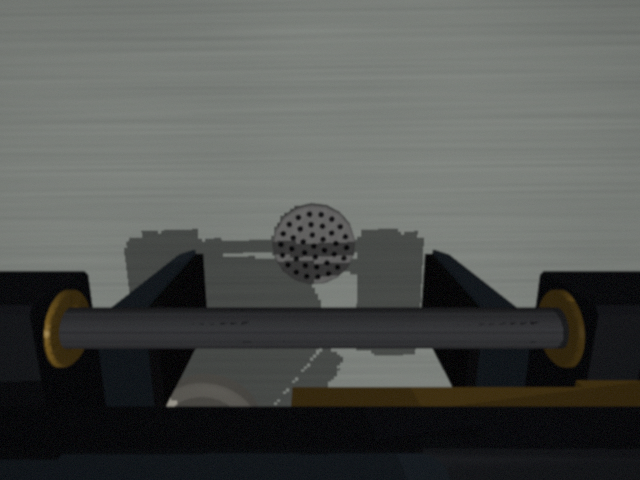

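Request:
{"name": "drive_tool", "arguments": {"moves": [{"claw": -1,"dx": 0.05,"dy": 0,"dz": 0.9,"yaw": 0},{"claw": -1,"dx": 0,"dy": 0,"dz": 0.9,"yaw": 0},{"claw": -1,"dx": 0,"dy": 0,"dz": 0.8,"yaw": 0},{"claw": -1,"dx": 0,"dy": 0,"dz": 0.5,"yaw": 0},{"claw": -1,"dx": 0,"dy": 0,"dz": 0,"yaw": 0}]}}

```text
time_s: 3.38
ee_pos: [503.7, -357.1, 11.6]
ee_rot: [-179.6, 0.4, -0.7]
force: [-0.5, -0.2, 0.2]
gripper_width: 91.1
```

Request:
{"name": "drive_tool", "arguments": {"moves": [{"claw": 0.2,"dx": 0,"dy": 0,"dz": 0.1,"yaw": 0},{"claw": 0.2,"dx": 0,"dy": 0,"dz": 0,"yaw": 0},{"claw": 0.2,"dx": 0,"dy": 0,"dz": 0,"yaw": 0},{"claw": 0.2,"dx": 0,"dy": 0,"dz": 0,"yaw": 0}], "grip_force": 8}}

```text
time_s: 3.88
ee_pos: [504.7, -358.0, 11.4]
ee_rot: [-179.7, 0.2, -0.7]
force: [-0.2, -0.1, -0.3]
gripper_width: 54.3
```

Request:
{"name": "drive_tool", "arguments": {"moves": [{"claw": 0.2,"dx": 0,"dy": 0,"dz": 0.08,"yaw": 0},{"claw": 0.2,"dx": 0,"dy": 0,"dz": 0,"yaw": 0}]}}

```text
time_s: 4.12
ee_pos: [504.8, -357.9, 10.5]
ee_rot: [-179.7, 0.2, -0.7]
force: [0.5, 0.5, 0.0]
gripper_width: 45.6
```

Run:
```python
from h import *
s=telemetry.state(); print(s['ee_pos'],s['qpos'],s['gripper_width'],s['force'])
```

```text
[ 504.84815672 -357.9432879    10.47803257] [-36.4789469   32.85370138  97.90025676   0.18679536  49.54335636
  54.11214643] 45.57992376318671 [0.46891168 0.5307559  0.04498563]
```

Request:
{"name": "drive_tool", "arguments": {"moves": [{"claw": 0.2,"dx": 0,"dy": 0,"dz": 0,"yaw": 0}]}}

```text
time_s: 4.25
ee_pos: [504.8, -357.9, 10.5]
ee_rot: [-179.7, 0.2, -0.7]
force: [0.5, 0.4, 0.7]
gripper_width: 45.4
```

Request:
{"name": "drive_tool", "arguments": {"moves": [{"claw": -0.6,"dx": 0,"dy": 0,"dz": 0,"yaw": 0},{"claw": -0.6,"dx": 0,"dy": 0,"dz": 0,"yaw": 0},{"claw": -0.6,"dx": 0,"dy": 0,"dz": 0,"yaw": 0},{"claw": -0.6,"dx": 0,"dy": 0,"dz": 0,"yaw": -1},{"claw": -0.6,"dx": 0,"dy": 0,"dz": 0,"yaw": -1}]}}

```text
time_s: 4.88
ee_pos: [504.8, -358.0, 9.8]
ee_rot: [-179.7, 0.1, 17.0]
force: [0.2, -1.1, -0.2]
gripper_width: 73.2
```

Request:
{"name": "drive_tool", "arguments": {"moves": [{"claw": -0.6,"dx": 0,"dy": 0,"dz": 0,"yaw": -1},{"claw": -0.6,"dx": 0,"dy": 0,"dz": 0,"yaw": -1},{"claw": -0.6,"dx": 0,"dy": 0,"dz": 0,"yaw": -1},{"claw": -0.6,"dx": 0,"dy": 0,"dz": 0,"yaw": -1},{"claw": -0.6,"dx": 0,"dy": 0,"dz": 0,"yaw": -1}]}}

```text
time_s: 5.5
ee_pos: [504.7, -358.0, 9.4]
ee_rot: [-179.7, -0.2, 61.4]
force: [-0.1, -0.5, -0.4]
gripper_width: 73.1
```

Request:
{"name": "drive_tool", "arguments": {"moves": [{"claw": -0.6,"dx": 0,"dy": 0,"dz": 0,"yaw": -1},{"claw": -0.6,"dx": 0,"dy": 0,"dz": 0,"yaw": -1},{"claw": -0.6,"dx": 0,"dy": 0,"dz": 0,"yaw": -1}]}}

```text
time_s: 5.88
ee_pos: [504.7, -358.1, 9.2]
ee_rot: [-179.8, -0.3, 88.1]
force: [0.1, -0.1, 0.5]
gripper_width: 72.4
```

Grip along x now.

Request:
{"name": "drive_tool", "arguments": {"moves": [{"claw": 0.2,"dx": 0,"dy": 0,"dz": 0,"yaw": -0.2},{"claw": 0.2,"dx": 0,"dy": 0,"dz": 0,"yaw": 0},{"claw": 0.2,"dx": 0,"dy": 0,"dz": 0,"yaw": 0},{"claw": 0.2,"dx": 0,"dy": 0,"dz": 0,"yaw": 0}]}}

```text
time_s: 6.38
ee_pos: [504.7, -358.1, 9.0]
ee_rot: [-179.8, -0.3, 89.6]
force: [-0.5, 0.2, 0.0]
gripper_width: 45.9
```

Request:
{"name": "drive_tool", "arguments": {"moves": [{"claw": 0.2,"dx": 0,"dy": 0,"dz": 0,"yaw": 0},{"claw": 0.2,"dx": 0,"dy": 0,"dz": 0,"yaw": 0}], "grip_force": 20}}

```text
time_s: 6.62
ee_pos: [504.7, -358.1, 9.1]
ee_rot: [-179.8, -0.3, 89.6]
force: [0.2, 0.6, -0.1]
gripper_width: 45.4
```

Request:
{"name": "drive_tool", "arguments": {"moves": [{"claw": 0.2,"dx": 0,"dy": 0,"dz": -0.5,"yaw": 0},{"claw": 0.2,"dx": 0,"dy": 0,"dz": -1,"yaw": 0},{"claw": 0.2,"dx": 0.5,"dy": 0.5,"dz": -1,"yaw": 0},{"claw": 0.2,"dx": 1,"dy": 0.9,"dz": -1,"yaw": 0},{"claw": 0.2,"dx": 1,"dy": 0.9,"dz": -1,"yaw": 0}]}}

```text
time_s: 7.25
ee_pos: [550.4, -308.6, 102.1]
ee_rot: [-179.6, -0.4, 89.4]
force: [0.4, -0.4, -1.5]
gripper_width: 45.1
```

Request:
{"name": "drive_tool", "arguments": {"moves": [{"claw": 0.2,"dx": 1,"dy": 0.9,"dz": -1,"yaw": 0},{"claw": 0.2,"dx": 1,"dy": 1,"dz": -1,"yaw": 0},{"claw": 0.2,"dx": 1,"dy": 1,"dz": -1,"yaw": 0},{"claw": 0.2,"dx": 1,"dy": 1,"dz": -0.5,"yaw": 0},{"claw": 0.2,"dx": 1,"dy": 1,"dz": 0,"yaw": 0}]}}

```text
time_s: 7.88
ee_pos: [653.5, -207.2, 180.5]
ee_rot: [-180.0, -0.3, 89.3]
force: [-0.4, -0.5, -2.0]
gripper_width: 45.4
```

Request:
{"name": "drive_tool", "arguments": {"moves": [{"claw": 0.2,"dx": 0.7,"dy": 0.6,"dz": 0,"yaw": -0.08},{"claw": 0.2,"dx": 0.4,"dy": 0,"dz": 0,"yaw": 0},{"claw": 0.2,"dx": 0,"dy": 0,"dz": 0,"yaw": 0}]}}

```text
time_s: 8.25
ee_pos: [665.9, -183.4, 180.9]
ee_rot: [-179.9, -0.2, 90.2]
force: [-0.3, 0.1, -0.3]
gripper_width: 45.5
```

Run:
```python
from h import *
snap('wrist','w3.png'); s=telemetry.state(); print(s['ee_pos'],s['ee_rot'],s['time_s'])
d=load('w3.png'); print(proj(d,s['ee_pos']),proj(d,[666.8,-122,101]))
```

```text
[ 665.86946117 -183.77963811  180.89891264] [-179.94172339   -0.23543099   90.12520522] 8.3
(np.float64(314.36289439230507), np.float64(291.0842757994499)) (np.float64(316.2911769921378), np.float64(135.45272385015966))
```

View pics/w3.png

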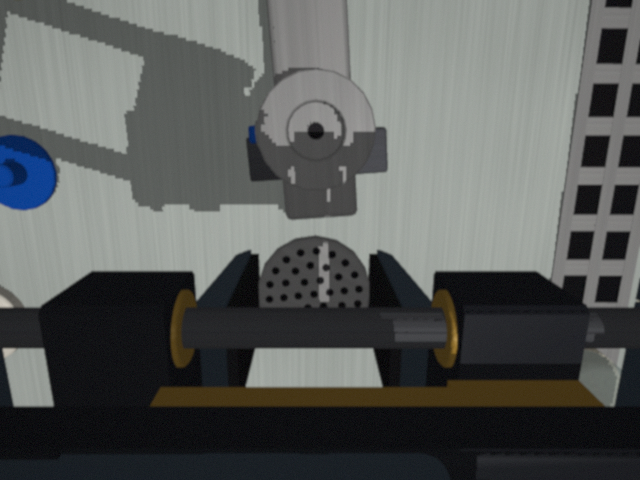

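```bash
cat >> h.py <<'E'
def overlay(fn,circs,u0,v0,u1,v1,k,out):
    d=load(fn); c=cv2.convertScaleAbs(cv2.resize(d['color'][v0:v1,u0:u1],None,fx=k,fy=k,interpolation=cv2.INTER_CUBIC),alpha=1.8)
    for p,r in circs:
        e=np.array([proj(d,np.array(p)+[r*np.cos(t),r*np.sin(t),0]) for t in np.linspace(0,6.28,100)])
        cv2.polylines(c,[np.int32((e-[u0,v0])*k+k/2)],True,(0,0,255),1)
        q=np.array(proj(d,p)); cv2.circle(c,tuple(np.int32((q-[u0,v0])*k+k/2)),2,(0,0,255),-1)
    cv2.imwrite('pics/'+out,c)
E
python3 - <<'E'
from h import *
overlay('w3.png',[([666.8,-122,101],34),([666.8,-122,101],16.5),([665.9,-183.6,185.8],23.5)],240,50,400,315,2.9 and 2,'w3o.png')
overlay('w3.png',[([666.8,-122,101],34),([666.8,-122,101],16.5),([665.9,-183.6,185.8],23.5)],245,60,385,200,4,'w3o.png')
overlay('w3.png',[([665.9,-183.6,185.8],23.5)],240,200,390,340,4,'w3p.png')
E
```

```text
(no output)
```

View pics/w3o.png

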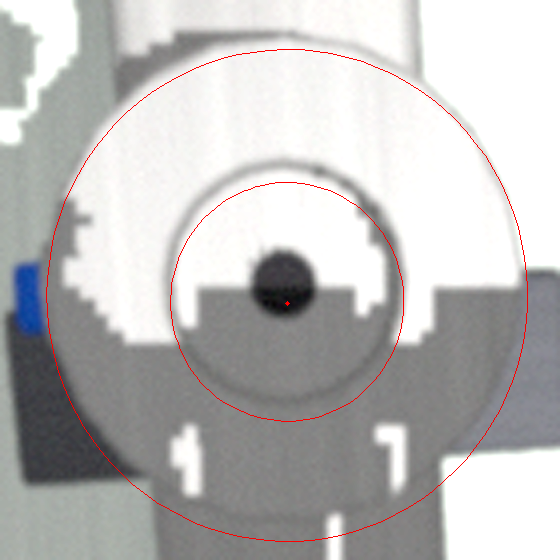

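View pics/w3p.png

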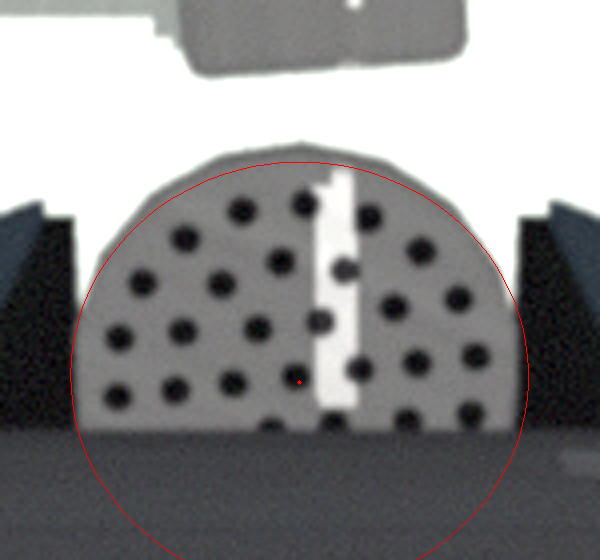

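Request:
{"name": "drive_tool", "arguments": {"moves": [{"claw": 0.2,"dx": 0.9,"dy": 0.03,"dz": 0,"yaw": 0},{"claw": 0.2,"dx": 0.65,"dy": 0,"dz": 0,"yaw": 0},{"claw": 0.2,"dx": 0,"dy": 0,"dz": 0,"yaw": 0}]}}

```text
time_s: 8.68
ee_pos: [665.2, -151.7, 180.9]
ee_rot: [-179.9, -0.3, 90.0]
force: [-0.8, 0.1, -1.1]
gripper_width: 45.0
```

Run:
```python
from h import *
snap('wrist','w4.png'); s=telemetry.state(); p=s['ee_pos']; print(p,s['ee_rot'],s['time_s'])
overlay('w4.png',[([666.5,-119.3,101],34),([666.5,-119.3,101],16.5),(p+[0,0,4.9],23.5)],235,100,395,320,3,'w4o.png')
```

```text
[ 665.22014488 -152.20311668  180.9662916 ] [-179.88413007   -0.23500031   90.00251407] 8.725
```

View pics/w4o.png

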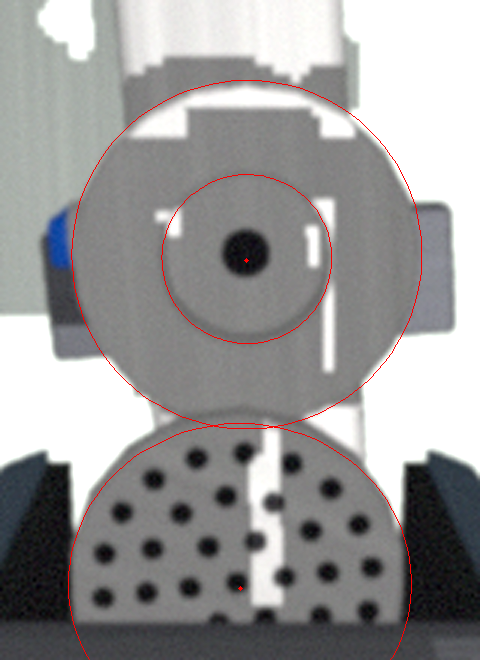

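Request:
{"name": "drive_tool", "arguments": {"moves": [{"claw": 0.2,"dx": 0.9,"dy": 0.07,"dz": 0.5,"yaw": 0},{"claw": 0.2,"dx": 0.7,"dy": 0,"dz": 1,"yaw": 0},{"claw": 0.2,"dx": 0,"dy": 0,"dz": 1,"yaw": 0},{"claw": 0.2,"dx": 0,"dy": 0,"dz": 0.5,"yaw": 0},{"claw": 0.2,"dx": 0,"dy": 0,"dz": 0,"yaw": 0}]}}

```text
time_s: 9.35
ee_pos: [666.3, -115.8, 117.5]
ee_rot: [-179.8, -0.3, 90.0]
force: [-0.0, -0.8, -1.1]
gripper_width: 45.0
```

Request:
{"name": "drive_tool", "arguments": {"moves": [{"claw": 0.2,"dx": -0.2,"dy": 0.02,"dz": 0,"yaw": 0},{"claw": 0.2,"dx": 0,"dy": 0,"dz": 0,"yaw": 0}]}}

```text
time_s: 9.6
ee_pos: [667.6, -120.2, 118.6]
ee_rot: [-180.0, -0.3, 90.0]
force: [-0.0, 0.9, 0.4]
gripper_width: 45.0
```

```bash
cat > rd.py <<'E'
from h import *
P=[]
for i in range(3):
    grab_frame('top'); s=telemetry.state(); P.append(s['ee_pos'])
print(np.round(P,1).tolist(),np.round(np.mean(P,0),2),np.round(s['ee_rot'],2),np.round(s['force'],1),s['time_s'],s['gripper_width'])
E
python3 rd.py
```

```text
[[667.6, -120.1, 118.8], [667.6, -120.0, 118.7], [667.4, -119.9, 118.6]] [ 667.52 -120.01  118.68] [-179.95   -0.3    89.99] [ 0.8  0.1 -1.2] 9.75 45.42389090218194
```

Request:
{"name": "drive_tool", "arguments": {"moves": [{"claw": 0.2,"dx": 0,"dy": -0.04,"dz": 0.3,"yaw": 0},{"claw": 0.2,"dx": 0,"dy": 0,"dz": 0.3,"yaw": 0},{"claw": 0.2,"dx": 0,"dy": 0,"dz": 0,"yaw": 0}]}}

```text
time_s: 10.12
ee_pos: [666.4, -119.9, 105.9]
ee_rot: [-180.0, -0.3, 90.0]
force: [0.5, -0.2, -1.7]
gripper_width: 45.1
```

```bash
python3 rd.py
```

```text
[[666.6, -120.0, 106.2], [666.8, -120.0, 106.5], [667.0, -120.0, 106.7]] [ 666.8  -119.99  106.46] [179.96  -0.29  89.97] [ 1.1  0.2 -0.5] 10.275 45.17944146703863
```

Request:
{"name": "drive_tool", "arguments": {"moves": [{"claw": 0.2,"dx": 0,"dy": 0,"dz": 0.15,"yaw": 0},{"claw": 0.2,"dx": 0,"dy": 0,"dz": 0.08,"yaw": 0},{"claw": 0.2,"dx": 0,"dy": 0,"dz": 0,"yaw": 0}]}}

```text
time_s: 10.65
ee_pos: [667.2, -120.0, 102.1]
ee_rot: [179.9, -0.3, 90.0]
force: [-0.4, -0.7, -0.3]
gripper_width: 45.1
```

```bash
python3 rd.py
```

```text
[[667.2, -120.0, 102.2], [667.2, -120.0, 102.2], [667.2, -120.0, 102.2]] [ 667.24 -120.02  102.21] [179.92  -0.28  89.98] [ 0.1 -0.  -0.6] 10.8 45.43715526931164
```

Request:
{"name": "drive_tool", "arguments": {"moves": [{"claw": -0.6,"dx": 0,"dy": 0,"dz": 0,"yaw": 0},{"claw": -0.6,"dx": 0,"dy": 0,"dz": 0,"yaw": 0},{"claw": -0.6,"dx": 0,"dy": 0,"dz": -0.5,"yaw": 0},{"claw": -0.6,"dx": -0.8,"dy": 0,"dz": -1,"yaw": 0},{"claw": -0.6,"dx": -0.8,"dy": 0,"dz": -1,"yaw": 0}]}}

```text
time_s: 11.42
ee_pos: [666.9, -151.7, 153.8]
ee_rot: [-180.0, -0.3, 90.1]
force: [1.0, -0.3, 0.9]
gripper_width: 72.7
```

Run:
```python
from h import *
snap('wrist','w5.png'); s=telemetry.state(); p=s['ee_pos']; print(p,s['ee_rot'],s['time_s'])
overlay('w5.png',[([666.5,-119.3,101],34),([666.5,-119.3,107],23.5)],200,50,440,330,3-1,'w5o.png')
```

```text
[ 668.43907297 -154.28834073  157.11009747] [ 1.79676664e+02 -1.40373665e-01  9.00096355e+01] 11.475
```

View pics/w5o.png

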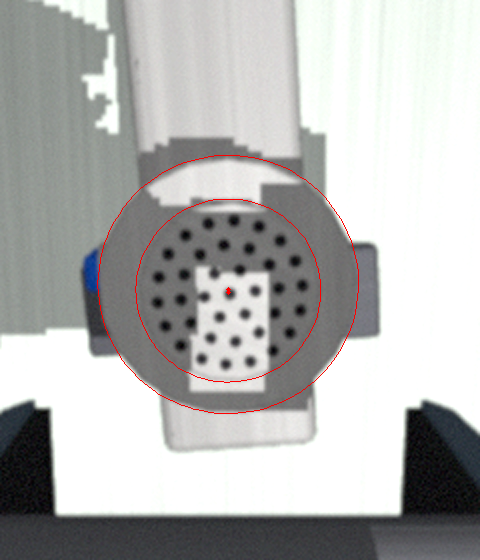

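Request:
{"name": "drive_tool", "arguments": {"moves": [{"claw": -0.6,"dx": 0,"dy": -1,"dz": 0,"yaw": 0},{"claw": -0.6,"dx": 0.5,"dy": -1,"dz": 0,"yaw": 0},{"claw": -0.6,"dx": 0.5,"dy": -1,"dz": 0,"yaw": 0},{"claw": -0.6,"dx": 0.5,"dy": -1,"dz": 0,"yaw": 0},{"claw": -0.6,"dx": 0.5,"dy": -1,"dz": 0,"yaw": 0}]}}

```text
time_s: 12.1
ee_pos: [568.1, -113.6, 158.9]
ee_rot: [179.3, -0.1, 89.9]
force: [-0.4, 0.1, 0.0]
gripper_width: 72.8
```

Request:
{"name": "drive_tool", "arguments": {"moves": [{"claw": -0.6,"dx": 0.6,"dy": -1,"dz": 0,"yaw": 0},{"claw": -0.6,"dx": 0.6,"dy": -1,"dz": 0,"yaw": 0},{"claw": -0.6,"dx": 0.6,"dy": -1,"dz": 0.5,"yaw": 0},{"claw": -0.6,"dx": 0.6,"dy": -1,"dz": 0.5,"yaw": 0},{"claw": -0.6,"dx": 0.6,"dy": -1,"dz": 0.5,"yaw": 0}]}}

```text
time_s: 12.72
ee_pos: [466.7, -50.4, 129.6]
ee_rot: [178.8, -0.1, 89.8]
force: [1.0, -1.2, -0.6]
gripper_width: 73.2
```

Request:
{"name": "drive_tool", "arguments": {"moves": [{"claw": -0.6,"dx": 0.3,"dy": -0.8,"dz": 0.5,"yaw": 0},{"claw": -0.6,"dx": 0,"dy": 0,"dz": 0,"yaw": 0},{"claw": -0.6,"dx": 0,"dy": 0,"dz": 0,"yaw": 0}]}}

```text
time_s: 13.1
ee_pos: [450.1, -43.1, 120.0]
ee_rot: [178.7, -0.1, 89.9]
force: [-0.4, 0.5, 0.7]
gripper_width: 73.0
```

Run:
```python
from h import *
snap('wrist','w6.png'); s=telemetry.state(); p=s['ee_pos']; print(p,s['ee_rot'],s['time_s'])
overlay('w6.png',[([449,1.5,11],29),([449,1.5,11],19)],200,50,440,330,2,'w6o.png')
```

```text
[450.03873496 -43.11916569 119.92245033] [ 1.78750727e+02 -1.01288394e-01  8.98735561e+01] 13.15
```

View pics/w6o.png

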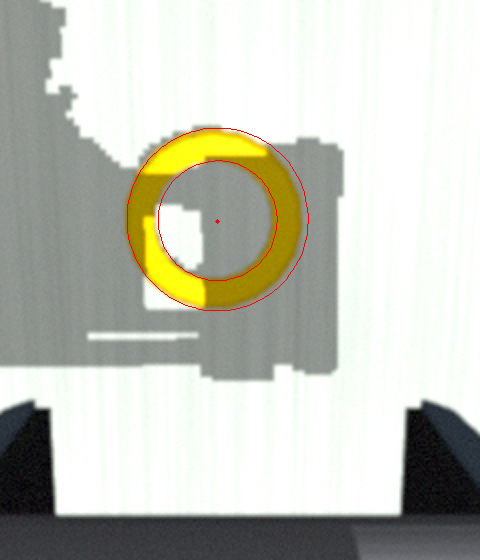

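Request:
{"name": "drive_tool", "arguments": {"moves": [{"claw": -0.6,"dx": 1,"dy": -0.1,"dz": 1,"yaw": 0},{"claw": -0.6,"dx": 1,"dy": 0,"dz": 1,"yaw": 0},{"claw": -0.6,"dx": 0.15,"dy": 0,"dz": 1,"yaw": 0},{"claw": -0.6,"dx": 0,"dy": 0,"dz": 1,"yaw": 0},{"claw": -0.6,"dx": 0,"dy": 0,"dz": 0,"yaw": 0}]}}

```text
time_s: 13.78
ee_pos: [457.7, -0.0, 40.6]
ee_rot: [178.2, -0.1, 89.7]
force: [0.2, 0.4, 1.1]
gripper_width: 72.7
```

```bash
python3 rd.py
python3 - <<'E'
from h import *
snap('wrist','w7.png'); s=telemetry.state(); p=s['ee_pos']; print(p)
overlay('w7.png',[([447.8,1.3,11],29),([447.8,1.3,11],19)],200,150,440,330,3,'w7o.png')
E
```

```text
[[458.6, -0.1, 41.4], [458.8, -0.1, 41.9], [458.8, -0.1, 42.2]] [ 4.5871e+02 -1.0000e-01  4.1820e+01] [ 1.7793e+02 -6.0000e-02  8.9730e+01] [-0.2  0.1 -0.1] 13.925 72.88210582666926
[ 4.58652807e+02 -1.20636663e-01  4.22486389e+01]
```

View pics/w7o.png

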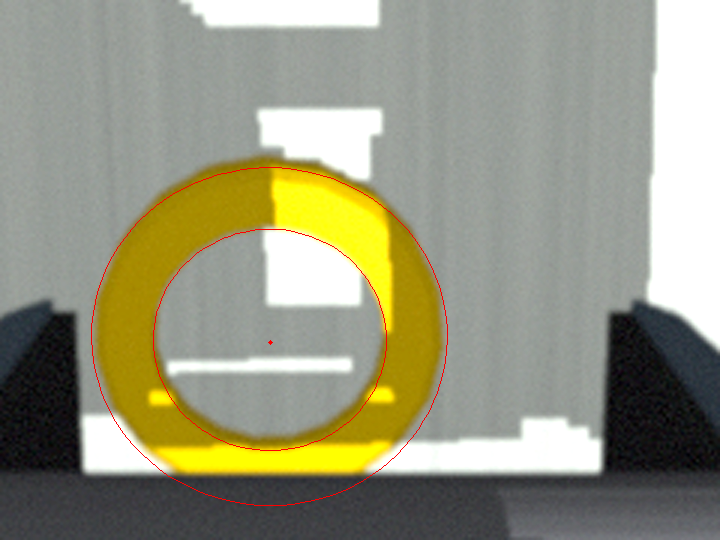

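Request:
{"name": "drive_tool", "arguments": {"moves": [{"claw": -0.6,"dx": 0,"dy": -0.5,"dz": -1,"yaw": 0},{"claw": -0.6,"dx": 0,"dy": 0,"dz": -1,"yaw": 0},{"claw": -0.6,"dx": 0,"dy": 0,"dz": -1,"yaw": 0},{"claw": -0.6,"dx": 0,"dy": 0,"dz": 0,"yaw": 0},{"claw": -0.6,"dx": 0,"dy": 0,"dz": 0,"yaw": 0}]}}

```text
time_s: 14.6
ee_pos: [447.7, -0.7, 106.5]
ee_rot: [177.6, -0.1, 89.7]
force: [-0.4, 0.2, -0.3]
gripper_width: 72.9
```

Request:
{"name": "drive_tool", "arguments": {"moves": [{"claw": -0.6,"dx": 0.05,"dy": -0.08,"dz": 0.7,"yaw": 0},{"claw": -0.6,"dx": 0.05,"dy": -0.08,"dz": 0.7,"yaw": 0},{"claw": -0.6,"dx": 0,"dy": -0.08,"dz": 0.7,"yaw": 0},{"claw": -0.6,"dx": 0,"dy": -0.08,"dz": 0.7,"yaw": 0},{"claw": -0.6,"dx": 0,"dy": 0,"dz": 0,"yaw": 0}]}}

```text
time_s: 15.22
ee_pos: [441.7, 1.3, 45.7]
ee_rot: [177.9, -0.1, 89.6]
force: [-0.1, -0.4, -0.2]
gripper_width: 72.9
```

Run:
```python
from h import *
snap('wrist','w8.png'); s=telemetry.state(); p=s['ee_pos']; print(p,s['ee_rot'],s['qpos'],s['time_s'])
overlay('w8.png',[([447.8,1.3,11],29),([447.8,1.3,11],19)],200,150,440,330,3,'w8o.png')
```

```text
[442.33595626   1.24085645  46.31761274] [ 1.77779129e+02 -5.42549259e-02  8.96363978e+01] [ -1.40068272  16.48916333 121.35273367   0.14703543  39.93866826
  -1.14693726] 15.275
```

View pics/w8o.png

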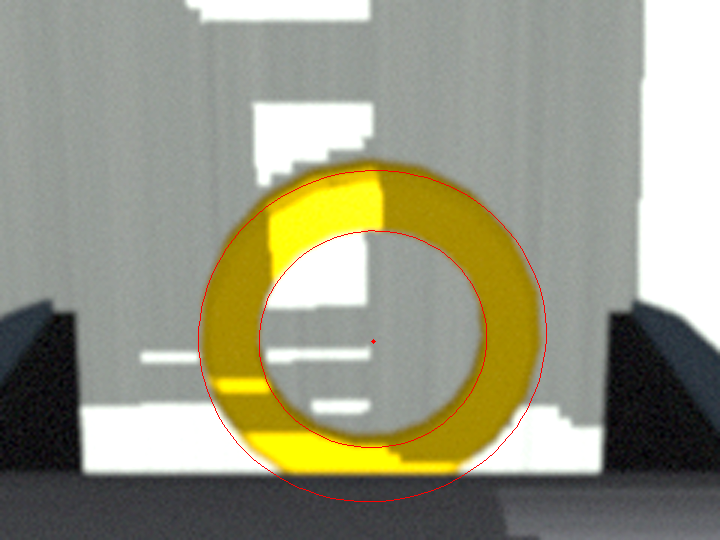

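Request:
{"name": "drive_tool", "arguments": {"moves": [{"claw": -0.6,"dx": 0.02,"dy": 0.1,"dz": 0.7,"yaw": 0},{"claw": -0.6,"dx": 0,"dy": 0.1,"dz": 0.7,"yaw": 0},{"claw": -0.6,"dx": 0,"dy": 0,"dz": 0.6,"yaw": 0},{"claw": -0.6,"dx": 0,"dy": 0,"dz": 0,"yaw": 0},{"claw": -0.6,"dx": 0,"dy": 0,"dz": 0,"yaw": 0}]}}

```text
time_s: 15.9
ee_pos: [449.6, 1.7, 4.7]
ee_rot: [177.6, -0.1, 89.6]
force: [-0.1, -0.4, 0.2]
gripper_width: 73.0
```

```bash
python3 rd.py
```

```text
[[449.5, 1.7, 4.8], [449.6, 1.7, 4.9], [449.7, 1.6, 5.0]] [449.61   1.66   4.92] [ 1.7761e+02 -5.0000e-02  8.9640e+01] [-0.4  0.  -0. ] 16.05 73.28783520686414
```

Request:
{"name": "drive_tool", "arguments": {"moves": [{"claw": 0.1,"dx": 0,"dy": -0.06,"dz": 0.06,"yaw": 0},{"claw": 0.1,"dx": 0,"dy": 0,"dz": 0,"yaw": 0},{"claw": 0.1,"dx": 0,"dy": 0,"dz": 0,"yaw": 0},{"claw": 0.1,"dx": 0,"dy": 0,"dz": 0,"yaw": 0}], "grip_force": 15}}

```text
time_s: 16.55
ee_pos: [448.7, 1.7, 4.4]
ee_rot: [177.5, -0.1, 89.6]
force: [-0.1, -0.0, 0.6]
gripper_width: 56.3
```

```bash
python3 rd.py
```

```text
[[448.8, 1.7, 4.4], [448.7, 1.7, 4.4], [448.8, 1.6, 4.4]] [448.75   1.65   4.37] [ 1.7752e+02 -5.0000e-02  8.9630e+01] [-1.  -0.4 -0.1] 16.7 56.256716806583775
```

Request:
{"name": "drive_tool", "arguments": {"moves": [{"claw": 0.1,"dx": 0,"dy": 0,"dz": -0.6,"yaw": 0},{"claw": 0.1,"dx": -0.3,"dy": 0.3,"dz": -1,"yaw": 0},{"claw": 0.1,"dx": -0.8,"dy": 0.8,"dz": -1,"yaw": 0},{"claw": 0.1,"dx": -0.9,"dy": 1,"dz": -1,"yaw": 0},{"claw": 0.1,"dx": -0.9,"dy": 1,"dz": -1,"yaw": 0}]}}

```text
time_s: 17.32
ee_pos: [505.2, -57.2, 103.2]
ee_rot: [177.7, -0.1, 89.8]
force: [0.9, -0.2, -1.1]
gripper_width: 56.0
```

Request:
{"name": "drive_tool", "arguments": {"moves": [{"claw": 0.1,"dx": -0.9,"dy": 1,"dz": -1,"yaw": 0},{"claw": 0.1,"dx": -0.9,"dy": 1,"dz": -1,"yaw": 0},{"claw": 0.1,"dx": -0.9,"dy": 1,"dz": -1,"yaw": 0},{"claw": 0.1,"dx": -0.9,"dy": 1,"dz": -1,"yaw": 0},{"claw": 0.1,"dx": -0.9,"dy": 1,"dz": 0,"yaw": 0}]}}

```text
time_s: 17.95
ee_pos: [604.4, -150.8, 197.0]
ee_rot: [177.3, 0.0, 89.8]
force: [0.2, 0.2, -0.6]
gripper_width: 56.5
```

Request:
{"name": "drive_tool", "arguments": {"moves": [{"claw": 0.1,"dx": 0,"dy": 1,"dz": 0.1,"yaw": 0},{"claw": 0.1,"dx": 0,"dy": 1,"dz": 0.1,"yaw": 0},{"claw": 0.1,"dx": 0,"dy": 1,"dz": 0.1,"yaw": 0},{"claw": 0.1,"dx": 0,"dy": 0,"dz": 0,"yaw": 0},{"claw": 0.1,"dx": 0,"dy": 0,"dz": 0,"yaw": 0}]}}

```text
time_s: 18.58
ee_pos: [665.5, -152.8, 197.6]
ee_rot: [177.2, 0.1, 89.6]
force: [-0.7, 0.0, 0.7]
gripper_width: 56.5
```

Run:
```python
from h import *
snap('wrist','w9.png'); s=telemetry.state(); p=s['ee_pos']; print(p,s['ee_rot'],s['qpos'],s['time_s'])
overlay('w9.png',[([666.5,-119.3,101],34),([666.5,-119.3,107],23.5),(p+[0,0,6.6],29)],200,80,440,330,2,'w9o.png')
```

```text
[ 665.46533563 -152.83272044  197.6288142 ] [1.77198400e+02 7.70959328e-02 8.96330936e+01] [-14.19175218  27.22879705  77.96830234   0.6247879   72.06495215
 -14.00492362] 18.625
```

View pics/w9o.png

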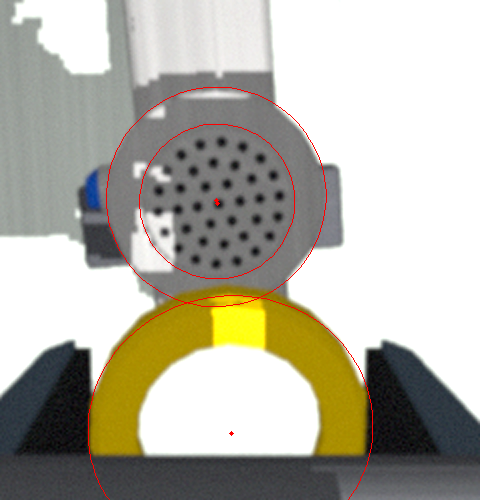

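Request:
{"name": "drive_tool", "arguments": {"moves": [{"claw": 0.1,"dx": 0.8,"dy": -0.04,"dz": 0.8,"yaw": 0},{"claw": 0.1,"dx": 0.7,"dy": -0.04,"dz": 1,"yaw": 0},{"claw": 0.1,"dx": 0,"dy": -0.04,"dz": 1,"yaw": 0},{"claw": 0.1,"dx": 0,"dy": 0,"dz": 0.7,"yaw": 0},{"claw": 0.1,"dx": 0,"dy": 0,"dz": 0.2,"yaw": 0}]}}

```text
time_s: 19.25
ee_pos: [664.1, -122.6, 124.7]
ee_rot: [177.1, 0.1, 89.6]
force: [0.1, 0.4, -0.2]
gripper_width: 56.4
```

```bash
python3 rd.py
```

```text
[[664.1, -122.6, 124.6], [664.5, -122.7, 125.3], [665.0, -122.8, 125.8]] [ 664.53 -122.7   125.22] [1.7697e+02 1.4000e-01 8.9560e+01] [ 0.2 -1.4  0.6] 19.4 56.13005531333975
```

Request:
{"name": "drive_tool", "arguments": {"moves": [{"claw": 0.1,"dx": 0.11,"dy": 0.06,"dz": 0.25,"yaw": 0},{"claw": 0.1,"dx": 0,"dy": 0,"dz": 0.2,"yaw": 0},{"claw": 0.1,"dx": 0,"dy": 0,"dz": 0,"yaw": 0}]}}

```text
time_s: 19.77
ee_pos: [667.7, -120.9, 117.9]
ee_rot: [176.8, 0.2, 89.5]
force: [-0.3, -0.0, -0.2]
gripper_width: 56.3
```

```bash
python3 rd.py
```

```text
[[667.8, -120.9, 118.1], [667.8, -120.9, 118.2], [667.8, -120.9, 118.2]] [ 667.81 -120.93  118.16] [176.77   0.18  89.54] [ 0.   0.1 -0. ] 19.925 56.33646296469298
```

Request:
{"name": "drive_tool", "arguments": {"moves": [{"claw": 0.1,"dx": 0.02,"dy": -0.07,"dz": 0.2,"yaw": 0},{"claw": 0.1,"dx": 0,"dy": 0,"dz": 0.2,"yaw": 0},{"claw": 0.1,"dx": 0,"dy": 0,"dz": 0,"yaw": 0}]}}

```text
time_s: 20.3
ee_pos: [666.7, -120.5, 109.6]
ee_rot: [176.8, 0.2, 89.5]
force: [0.4, 0.2, -0.4]
gripper_width: 56.8
```

```bash
python3 rd.py
```

```text
[[666.8, -120.6, 109.9], [667.0, -120.6, 110.0], [667.1, -120.6, 110.2]] [ 666.98 -120.59  110.03] [176.72   0.19  89.54] [-0.6  0.4 -0.2] 20.45 56.483099492516345
```

Request:
{"name": "drive_tool", "arguments": {"moves": [{"claw": 0.1,"dx": 0,"dy": -0.01,"dz": 0.15,"yaw": 0},{"claw": 0.1,"dx": 0,"dy": 0,"dz": 0.15,"yaw": 0},{"claw": 0.1,"dx": 0,"dy": 0,"dz": 0,"yaw": 0}]}}

```text
time_s: 20.82
ee_pos: [667.4, -120.7, 106.0]
ee_rot: [176.6, 0.2, 89.5]
force: [-0.3, 0.8, 0.9]
gripper_width: 56.3
```

```bash
python3 rd.py
```

```text
[[667.4, -120.7, 105.8], [667.4, -120.7, 105.8], [667.4, -120.7, 105.8]] [ 667.37 -120.69  105.81] [176.66   0.2   89.54] [-1.1  0.7  3.4] 20.975 56.28955154870871
```

Request:
{"name": "drive_tool", "arguments": {"moves": [{"claw": 0.1,"dx": 0,"dy": 0,"dz": 0.25,"yaw": 0},{"claw": 0.1,"dx": 0,"dy": 0,"dz": 0.25,"yaw": 0}]}}

```text
time_s: 21.22
ee_pos: [667.5, -120.7, 104.5]
ee_rot: [176.5, 0.2, 89.5]
force: [-11.3, 2.0, 27.9]
gripper_width: 56.3
```

```bash
python3 rd.py
```

```text
[[667.4, -120.8, 104.6], [667.5, -120.8, 104.6], [667.5, -120.8, 104.6]] [ 667.45 -120.76  104.61] [176.49   0.25  89.55] [-9.4  1.9 24.7] 21.375 56.731932896914735
```

Request:
{"name": "drive_tool", "arguments": {"moves": [{"claw": -0.4,"dx": 0,"dy": 0,"dz": -0.05,"yaw": 0},{"claw": -0.4,"dx": 0,"dy": 0,"dz": 0,"yaw": 0},{"claw": -0.4,"dx": 0,"dy": 0,"dz": -0.3,"yaw": 0},{"claw": -0.4,"dx": -0.8,"dy": 0,"dz": -1,"yaw": 0},{"claw": -0.4,"dx": -0.8,"dy": 0,"dz": -1,"yaw": 0}]}}

```text
time_s: 22.0
ee_pos: [663.5, -151.8, 149.9]
ee_rot: [176.7, 0.2, 89.7]
force: [-0.5, -0.6, -0.9]
gripper_width: 63.8
```

Run:
```python
from h import *
snap('wrist','w10.png'); s=telemetry.state(); p=s['ee_pos']; print(p,s['ee_rot'],s['qpos'],s['time_s'])
overlay('w10.png',[([666.5,-119.3,101],34),([666.5,-119.3,112.5],29),([666.5,-119.3,112.5],19)],200,80,440,330,2,'w10o.png')
snap('scene','s2.png'); crop('s2.png',357,320,40,'s2c.png')
```

```text
[ 664.84041103 -154.3173015   153.09967897] [176.44851429   0.33958882  89.58298895] [-14.2898135   28.38758535  82.59134847   0.57362347  65.49282389
 -14.10519967] 22.05
```

View pics/w10o.png

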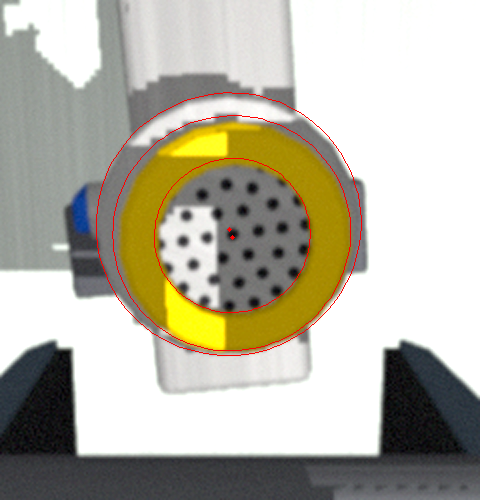

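View pics/s2c.png

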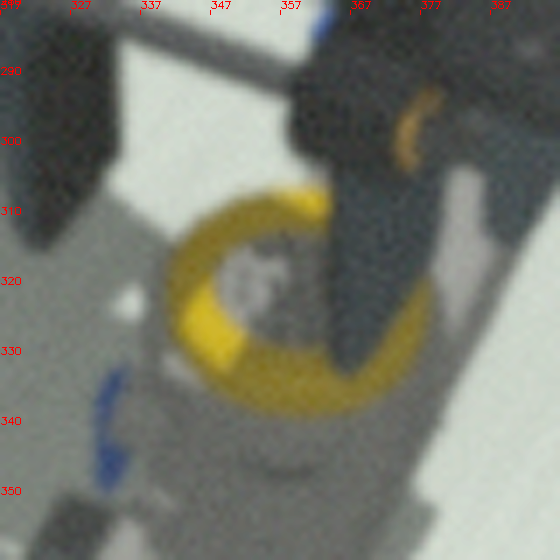

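```bash
cat > plan.py <<'E'
import sys,numpy as np
psi,wx,wy,n,yw=map(float,sys.argv[1:6])
for i in range(int(n)):
    a=np.radians(psi); print(round((wx*np.cos(a)+wy*np.sin(a))/20,2),round((wx*np.sin(a)-wy*np.cos(a))/20,2)); psi-=yw*8.594
E
python3 plan.py 89.6 -18 -7.3 11 0.96; python3 rd.py
```

```text
-0.37 -0.9
-0.5 -0.83
-0.61 -0.76
-0.71 -0.66
-0.8 -0.55
-0.87 -0.43
-0.92 -0.3
-0.96 -0.16
-0.97 -0.03
-0.96 0.11
-0.94 0.25
[[664.1, -152.2, 150.6], [663.5, -151.5, 149.6], [663.1, -151.1, 149.1]] [ 663.55 -151.58  149.76] [1.7677e+02 1.5000e-01 8.9620e+01] [-0.3  1.1 -0.1] 22.25 63.90949624899606
```

Request:
{"name": "drive_tool", "arguments": {"moves": [{"claw": -0.9,"dx": -0.37,"dy": -0.9,"dz": -0.3,"yaw": 0.96},{"claw": -0.9,"dx": -0.5,"dy": -0.83,"dz": -0.1,"yaw": 0.96},{"claw": -0.9,"dx": -0.61,"dy": -0.76,"dz": -0.1,"yaw": 0.96},{"claw": -0.9,"dx": -0.71,"dy": -0.66,"dz": -0.1,"yaw": 0.96},{"claw": -0.9,"dx": -0.8,"dy": -0.55,"dz": 0,"yaw": 0.96}]}}

```text
time_s: 22.88
ee_pos: [568.2, -182.4, 149.1]
ee_rot: [178.2, -1.9, 47.3]
force: [-0.2, 0.4, 0.0]
gripper_width: 86.6
```

Request:
{"name": "drive_tool", "arguments": {"moves": [{"claw": -0.9,"dx": -0.87,"dy": -0.43,"dz": 0,"yaw": 0.96},{"claw": -0.9,"dx": -0.92,"dy": -0.3,"dz": 0,"yaw": 0.96},{"claw": -0.9,"dx": -0.96,"dy": -0.16,"dz": 0,"yaw": 0.96},{"claw": -0.9,"dx": -0.97,"dy": -0.03,"dz": 0,"yaw": 0.96},{"claw": -0.9,"dx": -0.96,"dy": 0.11,"dz": 0,"yaw": 0.96}]}}

```text
time_s: 23.5
ee_pos: [471.8, -212.3, 139.0]
ee_rot: [-179.7, -2.1, 4.9]
force: [-0.0, -0.4, 0.0]
gripper_width: 86.6
```

Request:
{"name": "drive_tool", "arguments": {"moves": [{"claw": -0.9,"dx": -0.98,"dy": 0.45,"dz": -0.4,"yaw": 0.5},{"claw": -0.9,"dx": -1,"dy": 0.5,"dz": -0.4,"yaw": 0},{"claw": -0.9,"dx": -1,"dy": 0.5,"dz": -0.2,"yaw": 0},{"claw": -0.9,"dx": -1,"dy": 0.5,"dz": -0.1,"yaw": 0},{"claw": -0.9,"dx": -1,"dy": 0.5,"dz": 0,"yaw": 0}]}}

```text
time_s: 24.12
ee_pos: [367.7, -260.0, 152.5]
ee_rot: [-179.2, -1.5, 0.6]
force: [0.5, -0.4, -0.8]
gripper_width: 86.6
```

Request:
{"name": "drive_tool", "arguments": {"moves": [{"claw": -0.9,"dx": -1,"dy": 0.5,"dz": 0,"yaw": 0},{"claw": -0.9,"dx": -0.5,"dy": 0.5,"dz": 0,"yaw": 0},{"claw": -0.9,"dx": 0,"dy": 0.2,"dz": 0,"yaw": 0},{"claw": -0.9,"dx": 0,"dy": 0,"dz": 0,"yaw": 0}]}}

```text
time_s: 24.62
ee_pos: [336.3, -283.3, 148.9]
ee_rot: [-178.9, -1.4, 0.6]
force: [0.7, 0.6, 0.5]
gripper_width: 86.5
```

Run:
```python
from h import *
snap('wrist','w11.png'); s=telemetry.state(); p=s['ee_pos']; print(p,s['ee_rot'],s['qpos'],s['time_s'])
overlay('w11.png',[([379.6,-285.3,90],28.5)],0,0,640,480,1,'w11o.png')
snap('scene','s3.png'); crop('s3.png',357,320,40,'s3c.png')
```

```text
[ 336.29179821 -283.10212298  148.93585326] [-178.94455088   -1.36992806    0.64776759] [-42.8964399    9.28602585 112.30289992   2.01151831  58.16113768
  45.38568184] 24.675
```

View pics/w11o.png

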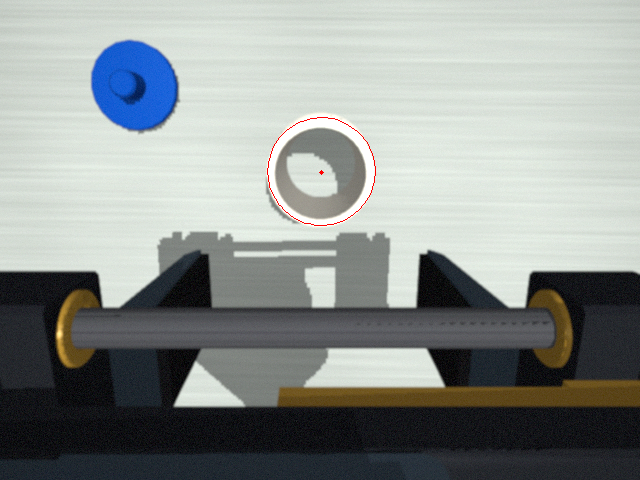

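View pics/s3c.png

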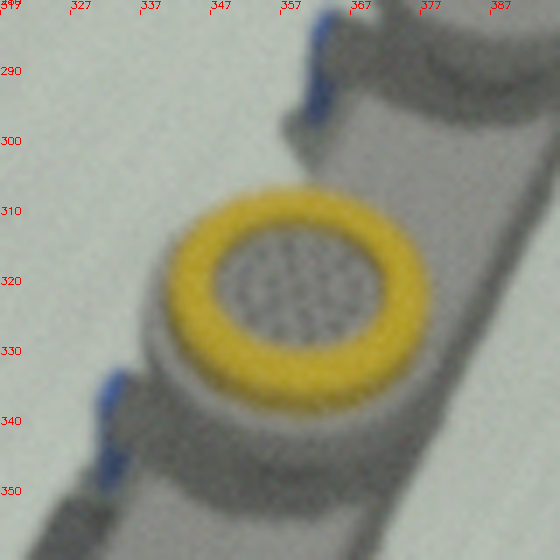

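Request:
{"name": "drive_tool", "arguments": {"moves": [{"claw": -0.9,"dx": 1,"dy": 0.1,"dz": 0,"yaw": 0},{"claw": -0.9,"dx": 0.9,"dy": 0.05,"dz": 0.4,"yaw": 0},{"claw": -0.9,"dx": 0,"dy": 0.05,"dz": 0.8,"yaw": 0},{"claw": -0.9,"dx": 0,"dy": 0,"dz": 0.5,"yaw": 0},{"claw": -0.9,"dx": 0,"dy": 0,"dz": 0,"yaw": 0}]}}

```text
time_s: 25.35
ee_pos: [382.5, -285.7, 113.8]
ee_rot: [-179.0, -1.5, 0.8]
force: [0.1, -0.2, -0.6]
gripper_width: 86.5
```

Run:
```python
from h import *
snap('wrist','w12.png'); s=telemetry.state(); p=s['ee_pos']; print(p,s['ee_rot'],s['time_s'])
overlay('w12.png',[([379.6,-285.3,90],28.5)],180,140,460,340,2,'w12o.png')
```

```text
[ 382.62572468 -285.92975629  114.24137056] [-179.00946067   -1.54181927    0.82255266] 25.4
```

View pics/w12o.png

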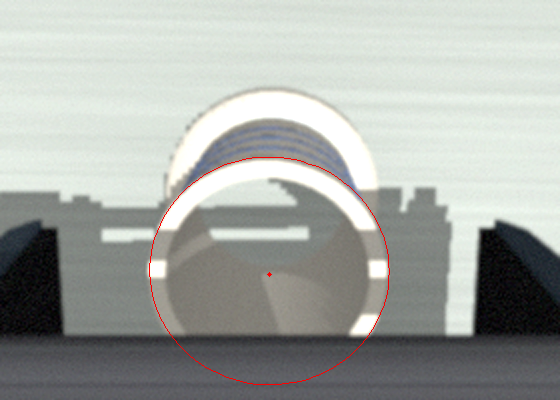

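Request:
{"name": "drive_tool", "arguments": {"moves": [{"claw": -0.9,"dx": -0.2,"dy": 0.02,"dz": 0.4,"yaw": 0},{"claw": -0.9,"dx": -0.08,"dy": 0,"dz": 1,"yaw": 0},{"claw": -0.9,"dx": 0,"dy": 0,"dz": 1,"yaw": 0},{"claw": -0.9,"dx": 0,"dy": 0,"dz": 0.9,"yaw": 0},{"claw": -0.9,"dx": 0,"dy": 0,"dz": 0.2,"yaw": 0}]}}

```text
time_s: 26.02
ee_pos: [378.8, -286.3, 43.3]
ee_rot: [-179.2, -1.7, 0.8]
force: [0.2, 0.3, 0.7]
gripper_width: 86.9
```

```bash
python3 rd.py
```

```text
[[379.0, -286.5, 43.4], [379.4, -286.8, 44.1], [379.8, -287.0, 44.5]] [ 379.37 -286.76   44.  ] [-179.29   -1.85    0.77] [ 0.5 -0.2  0.4] 26.175 87.11532209403842
```

Request:
{"name": "drive_tool", "arguments": {"moves": [{"claw": -0.5,"dx": -0.06,"dy": -0.09,"dz": 0.25,"yaw": 0},{"claw": 0.1,"dx": 0,"dy": 0,"dz": 0,"yaw": 0},{"claw": 0.1,"dx": 0,"dy": 0,"dz": 0,"yaw": 0},{"claw": 0.1,"dx": 0,"dy": 0,"dz": 0,"yaw": 0},{"claw": 0.1,"dx": 0,"dy": 0,"dz": 0,"yaw": 0}], "grip_force": 12}}

```text
time_s: 26.8
ee_pos: [379.4, -285.6, 40.8]
ee_rot: [-179.4, -2.0, 0.8]
force: [0.4, 0.2, -1.9]
gripper_width: 54.2
```

```bash
python3 rd.py
```

```text
[[379.4, -285.6, 40.8], [379.4, -285.6, 40.8], [379.4, -285.6, 40.8]] [ 379.38 -285.63   40.79] [-179.4    -2.      0.76] [-0.3  0.7 -0.8] 26.95 54.86821477438236
```

Request:
{"name": "drive_tool", "arguments": {"moves": [{"claw": 0.2,"dx": 0,"dy": 0,"dz": 0,"yaw": 0},{"claw": 0.2,"dx": 0,"dy": 0,"dz": 0,"yaw": 0}], "grip_force": 15}}

```text
time_s: 27.2
ee_pos: [379.4, -285.6, 40.8]
ee_rot: [-179.4, -2.0, 0.8]
force: [0.1, -0.5, -0.6]
gripper_width: 54.6
```

Request:
{"name": "drive_tool", "arguments": {"moves": [{"claw": 0.2,"dx": 0,"dy": 0,"dz": -0.4,"yaw": 0},{"claw": 0.2,"dx": 0,"dy": 0,"dz": -0.9,"yaw": 0},{"claw": 0.2,"dx": 0.4,"dy": -0.2,"dz": -1,"yaw": 0},{"claw": 0.2,"dx": 0.8,"dy": -0.5,"dz": -1,"yaw": 0},{"claw": 0.2,"dx": 1,"dy": -0.6,"dz": -1,"yaw": 0}]}}

```text
time_s: 27.82
ee_pos: [418.5, -259.2, 130.7]
ee_rot: [-179.2, -1.8, 0.6]
force: [0.6, -0.1, -1.1]
gripper_width: 54.1
```

Request:
{"name": "drive_tool", "arguments": {"moves": [{"claw": 0.2,"dx": 1,"dy": -0.6,"dz": -1,"yaw": 0},{"claw": 0.2,"dx": 1,"dy": -0.6,"dz": -1,"yaw": 0},{"claw": 0.2,"dx": 1,"dy": -0.6,"dz": -1,"yaw": 0},{"claw": 0.2,"dx": 1,"dy": -0.6,"dz": -0.5,"yaw": 0},{"claw": 0.2,"dx": 1,"dy": -0.6,"dz": 0,"yaw": 0}]}}

```text
time_s: 28.45
ee_pos: [518.4, -197.2, 211.1]
ee_rot: [-179.4, -2.0, 0.6]
force: [0.3, -0.2, -0.9]
gripper_width: 54.3
```

Request:
{"name": "drive_tool", "arguments": {"moves": [{"claw": 0.2,"dx": 0.9,"dy": -0.75,"dz": 0,"yaw": 0},{"claw": 0.2,"dx": 0.9,"dy": -0.75,"dz": 0,"yaw": 0.05},{"claw": 0.2,"dx": 0.9,"dy": -0.75,"dz": 0,"yaw": 0},{"claw": 0.2,"dx": 0.8,"dy": -0.75,"dz": 0,"yaw": 0},{"claw": 0.2,"dx": 0,"dy": 0,"dz": 0,"yaw": 0}]}}

```text
time_s: 29.08
ee_pos: [591.1, -133.3, 215.3]
ee_rot: [-179.4, -2.0, 0.2]
force: [-1.4, -0.5, -1.8]
gripper_width: 54.1
```

```bash
python3 rd.py
python3 - <<'E'
from h import *
snap('wrist','w13.png'); s=telemetry.state(); p=s['ee_pos']; print(p,s['ee_rot'],s['time_s'])
overlay('w13.png',[([666.5,-119.3,112.5],29),([666.5,-119.3,112.5],19),(p+[0,0,49.2],28.5),(p+[0,0,-28.8],35)],0,0,640,480,1,'w13o.png')
E
```

```text
[[590.4, -133.9, 215.2], [589.9, -134.4, 215.2], [589.6, -134.7, 215.3]] [ 589.96 -134.31  215.23] [-1.7943e+02 -1.9300e+00  1.3000e-01] [ 0.  -0.9 -2.6] 29.225 54.10364095680558
[ 589.50980182 -134.86862546  215.33814477] [-1.79430969e+02 -1.94175835e+00  1.00971082e-01] 29.275
```

View pics/w13o.png

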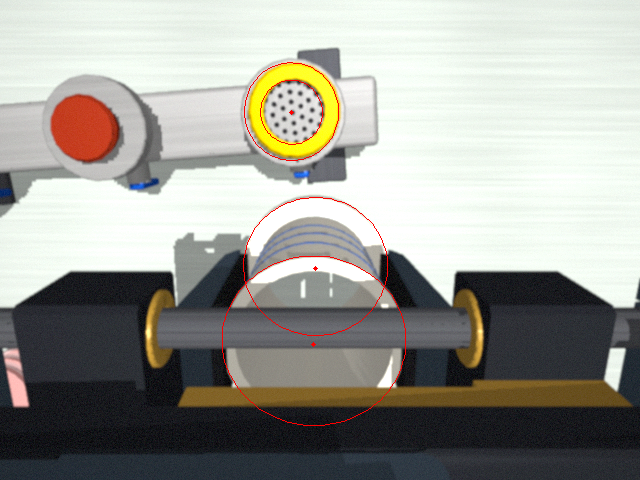

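Run:
```python
from h import *
s=telemetry.state(); p=s['ee_pos']
overlay('w13.png',[(p+[0,0,49.2],28.5),(p+[0,0,-28.8],35)],215,180,415,310,4-1,'w13p.png')
```

```text
(no output)
```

View pics/w13p.png

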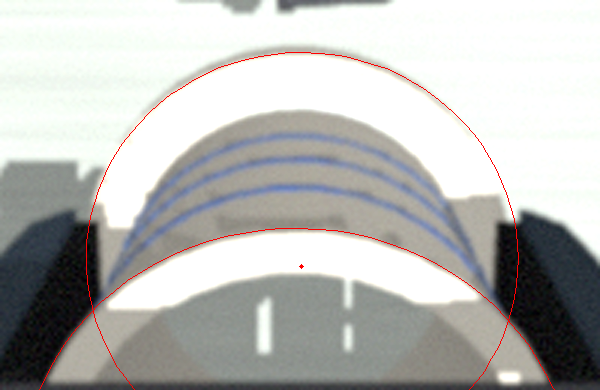

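Request:
{"name": "drive_tool", "arguments": {"moves": [{"claw": 0.2,"dx": 1,"dy": -0.2,"dz": 0,"yaw": 0},{"claw": 0.2,"dx": 1,"dy": -0.2,"dz": 0.3,"yaw": 0},{"claw": 0.2,"dx": 1,"dy": -0.2,"dz": 0.4,"yaw": 0},{"claw": 0.2,"dx": 0.6,"dy": -0.1,"dz": 0.4,"yaw": 0},{"claw": 0.2,"dx": 0,"dy": 0,"dz": 0.3,"yaw": 0}]}}

```text
time_s: 29.9
ee_pos: [663.5, -122.4, 188.5]
ee_rot: [-179.5, -1.8, -0.1]
force: [-0.6, -0.2, -2.3]
gripper_width: 54.4
```

```bash
python3 rd.py
```

```text
[[662.5, -122.3, 187.5], [662.2, -122.4, 188.2], [662.3, -122.5, 189.0]] [ 662.35 -122.42  188.24] [-1.7947e+02 -1.8100e+00 -1.2000e-01] [ 0.  -0.5 -1.8] 30.05 54.089888653843765
```

Request:
{"name": "drive_tool", "arguments": {"moves": [{"claw": 0.2,"dx": 0.2,"dy": -0.11,"dz": 0.5,"yaw": 0},{"claw": 0.2,"dx": 0,"dy": 0,"dz": 0.5,"yaw": 0},{"claw": 0.2,"dx": 0,"dy": 0,"dz": 0.2,"yaw": 0},{"claw": 0.2,"dx": 0,"dy": 0,"dz": 0,"yaw": 0}]}}

```text
time_s: 30.55
ee_pos: [666.4, -120.2, 164.3]
ee_rot: [-179.5, -1.8, -0.1]
force: [0.5, 0.5, -1.0]
gripper_width: 54.4
```

```bash
python3 rd.py
```

```text
[[666.5, -120.3, 164.5], [666.7, -120.3, 164.9], [666.9, -120.3, 165.1]] [ 666.69 -120.29  164.83] [-1.795e+02 -1.900e+00 -1.500e-01] [-0.1  0.1 -1. ] 30.7 54.41881288926107
```

Request:
{"name": "drive_tool", "arguments": {"moves": [{"claw": 0.2,"dx": -0.03,"dy": -0.01,"dz": 0.3,"yaw": 0},{"claw": 0.2,"dx": 0,"dy": 0,"dz": 0.25,"yaw": 0},{"claw": 0.2,"dx": 0,"dy": 0,"dz": 0,"yaw": 0}]}}

```text
time_s: 31.08
ee_pos: [666.7, -120.1, 153.7]
ee_rot: [-179.5, -1.9, -0.2]
force: [0.1, -0.1, -1.8]
gripper_width: 54.2
```

```bash
python3 rd.py
python3 - <<'E'
from h import *
snap('scene','s4.png'); crop('s4.png',350,290,60,'s4c.png')
E
```

```text
[[666.9, -120.1, 154.0], [667.0, -120.1, 154.2], [667.1, -120.2, 154.4]] [ 667.   -120.12  154.21] [-1.7952e+02 -2.0100e+00 -1.5000e-01] [ 0.5  0.  -1. ] 31.225 54.28153782223522
```

View pics/s4c.png

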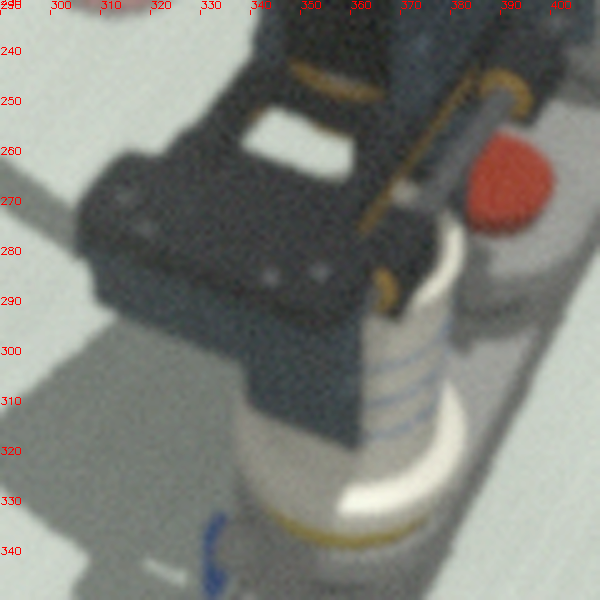

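Request:
{"name": "drive_tool", "arguments": {"moves": [{"claw": 0.2,"dx": -0.01,"dy": 0,"dz": 0.25,"yaw": 0},{"claw": 0.2,"dx": 0,"dy": 0,"dz": 0.15,"yaw": 0},{"claw": 0.2,"dx": 0,"dy": 0,"dz": 0,"yaw": 0}]}}

```text
time_s: 31.65
ee_pos: [667.3, -120.1, 146.0]
ee_rot: [-179.5, -2.0, -0.2]
force: [0.6, -0.4, -1.4]
gripper_width: 54.3
```

```bash
python3 rd.py
```

```text
[[667.3, -120.1, 146.2], [667.4, -120.1, 146.4], [667.5, -120.1, 146.5]] [ 667.44 -120.12  146.36] [-1.7953e+02 -2.0700e+00 -1.5000e-01] [-0.5  0.2 -1.5] 31.8 53.83373718925067
```

Request:
{"name": "drive_tool", "arguments": {"moves": [{"claw": 0.2,"dx": -0.02,"dy": 0,"dz": 0.12,"yaw": 0},{"claw": 0.2,"dx": 0,"dy": 0,"dz": 0.06,"yaw": 0},{"claw": 0.2,"dx": 0,"dy": 0,"dz": 0,"yaw": 0}]}}

```text
time_s: 32.17
ee_pos: [667.8, -120.2, 145.2]
ee_rot: [-179.6, -2.2, -0.1]
force: [-0.2, -0.3, -1.0]
gripper_width: 54.5
```

```bash
python3 rd.py
```

```text
[[667.9, -120.2, 145.1], [667.9, -120.2, 145.1], [667.9, -120.2, 145.1]] [ 667.93 -120.22  145.1 ] [-1.7957e+02 -2.2400e+00 -1.5000e-01] [-0.5 -0.   2.8] 32.325 54.190884286647105
```

Request:
{"name": "drive_tool", "arguments": {"moves": [{"claw": -0.6,"dx": 0,"dy": 0,"dz": 0,"yaw": 0},{"claw": -0.6,"dx": 0,"dy": 0,"dz": 0,"yaw": 0},{"claw": -0.6,"dx": 0,"dy": 0,"dz": 0,"yaw": 0},{"claw": -0.6,"dx": 0,"dy": 0,"dz": -0.5,"yaw": 0},{"claw": -0.6,"dx": 0.05,"dy": 0,"dz": -1,"yaw": 0}]}}

```text
time_s: 32.95
ee_pos: [667.4, -120.3, 174.1]
ee_rot: [-179.5, -2.1, -0.2]
force: [0.2, 0.7, -0.2]
gripper_width: 73.4
```

Request:
{"name": "drive_tool", "arguments": {"moves": [{"claw": -0.6,"dx": 0,"dy": 0,"dz": -1,"yaw": 0},{"claw": -0.6,"dx": 0,"dy": 0,"dz": -1,"yaw": 0},{"claw": -0.6,"dx": 0,"dy": 0,"dz": -0.4,"yaw": 0},{"claw": -0.6,"dx": -1,"dy": 0,"dz": 0,"yaw": 0},{"claw": -0.6,"dx": -1,"dy": 0,"dz": 0,"yaw": 0}]}}

```text
time_s: 33.58
ee_pos: [627.0, -120.9, 225.8]
ee_rot: [-179.6, -2.5, -0.1]
force: [-0.8, 2.0, -0.6]
gripper_width: 72.7
```

Run:
```python
from h import *
grab_frame('top'); grab_frame('top')
snap('wrist','w14.png'); s=telemetry.state(); p=s['ee_pos']; print(p,s['ee_rot'],s['time_s'])
overlay('w14.png',[([667.2,-119.6,194.5],28.5),([667.2,-119.6,194.5],24.5),([667.2,-119.6,116.5],35)],160,0,480,320,2,'w14o.png')
snap('scene','s5.png'); crop('s5.png',350,290,60,'s5c.png')
```

```text
[ 627.19579381 -120.95651378  226.10201216] [-1.79601531e+02 -2.48853959e+00 -1.51681986e-01] 33.725
```

View pics/w14o.png

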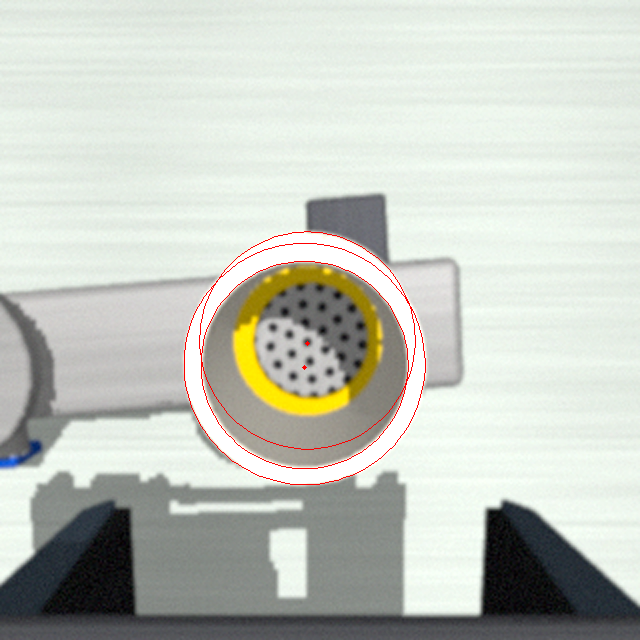

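View pics/s5c.png

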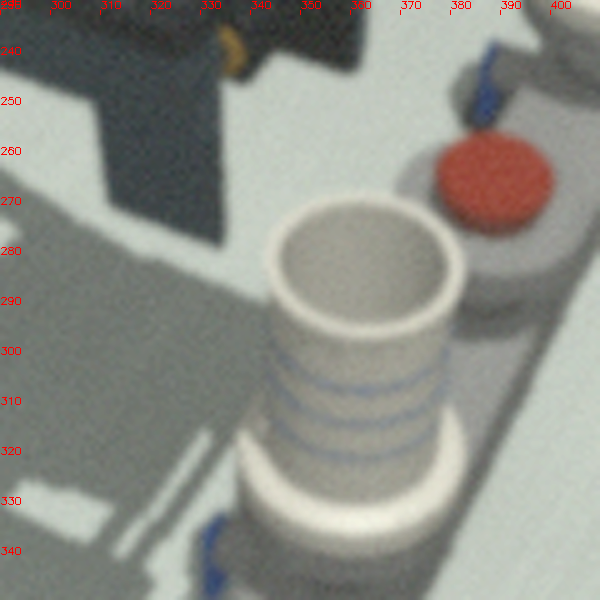

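Request:
{"name": "drive_tool", "arguments": {"moves": [{"claw": -0.6,"dx": -1,"dy": 0.1,"dz": 0,"yaw": 0},{"claw": -0.6,"dx": -1,"dy": 0.15,"dz": 0,"yaw": 0},{"claw": -0.6,"dx": -1,"dy": 0.15,"dz": 0.4,"yaw": 0},{"claw": -0.6,"dx": -1,"dy": 0.15,"dz": 0.6,"yaw": 0},{"claw": -0.6,"dx": -1,"dy": 0.15,"dz": 0.6,"yaw": 0}]}}

```text
time_s: 34.4
ee_pos: [533.7, -135.2, 188.3]
ee_rot: [-179.7, -2.8, -0.0]
force: [-0.5, 0.5, -0.4]
gripper_width: 73.0
```

Request:
{"name": "drive_tool", "arguments": {"moves": [{"claw": -0.6,"dx": -1,"dy": 0.15,"dz": 0.6,"yaw": 0},{"claw": -0.6,"dx": -1,"dy": 0.15,"dz": 0.6,"yaw": 0},{"claw": -0.6,"dx": -1,"dy": 0.15,"dz": 0.6,"yaw": 0},{"claw": -0.6,"dx": -1,"dy": 0.15,"dz": 0.6,"yaw": 0},{"claw": -0.6,"dx": -1,"dy": 0.15,"dz": 0.6,"yaw": 0}]}}

```text
time_s: 35.02
ee_pos: [439.4, -151.2, 121.1]
ee_rot: [-179.7, -3.0, 0.0]
force: [1.0, -0.5, 0.3]
gripper_width: 73.0
```

Request:
{"name": "drive_tool", "arguments": {"moves": [{"claw": -0.6,"dx": -1,"dy": 0.1,"dz": 0,"yaw": 0},{"claw": -0.6,"dx": -1,"dy": 0.1,"dz": 0,"yaw": 0},{"claw": -0.6,"dx": -0.2,"dy": 0,"dz": 0,"yaw": 0},{"claw": -0.6,"dx": 0,"dy": 0,"dz": 0,"yaw": 0}]}}

```text
time_s: 35.52
ee_pos: [395.5, -156.2, 118.0]
ee_rot: [-179.7, -3.1, -0.0]
force: [0.4, 0.7, 0.9]
gripper_width: 73.2
```

Run:
```python
from h import *
snap('wrist','w15.png'); s=telemetry.state(); p=s['ee_pos']; print(p,s['ee_rot'],s['time_s'])
overlay('w15.png',[([431.1,-154,10],30),([431.1,-154,28],9)],160,20,480,300,2,'w15o.png')
```

```text
[ 395.68651067 -156.13551853  118.04069646] [-1.79698068e+02 -3.06060618e+00 -1.33381134e-02] 35.575
```

View pics/w15o.png

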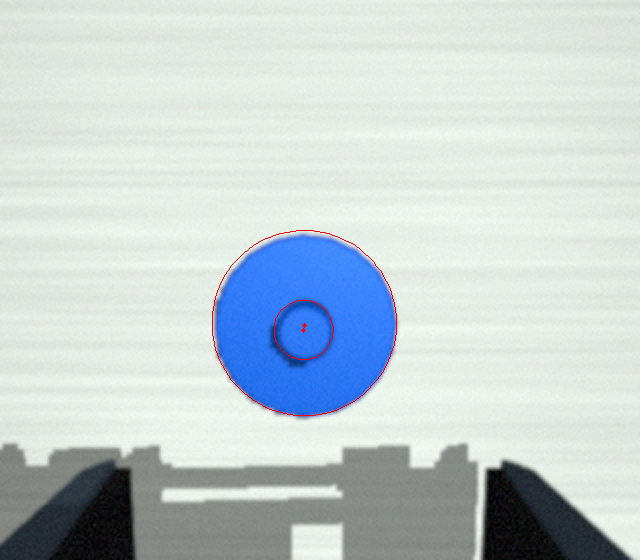

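Request:
{"name": "drive_tool", "arguments": {"moves": [{"claw": -0.6,"dx": 0.7,"dy": -0.05,"dz": 0.5,"yaw": 0},{"claw": -0.6,"dx": 0.6,"dy": -0.03,"dz": 1,"yaw": 0},{"claw": -0.6,"dx": 0,"dy": 0,"dz": 1,"yaw": 0},{"claw": -0.6,"dx": 0,"dy": 0,"dz": 0.8,"yaw": 0},{"claw": -0.6,"dx": 0,"dy": 0,"dz": 0,"yaw": 0}]}}

```text
time_s: 36.2
ee_pos: [434.1, -154.5, 50.4]
ee_rot: [-179.8, -3.4, 0.1]
force: [0.1, -0.1, -0.2]
gripper_width: 73.1
```

```bash
python3 rd.py
```

```text
[[434.6, -154.7, 51.0], [434.6, -154.9, 51.7], [434.6, -155.0, 52.1]] [ 434.58 -154.88   51.59] [-1.7987e+02 -3.5700e+00  7.0000e-02] [ 0.4 -0.  -0.4] 36.35 73.21248617469635
```

Request:
{"name": "drive_tool", "arguments": {"moves": [{"claw": -0.6,"dx": -0.2,"dy": -0.05,"dz": 0.6,"yaw": 0},{"claw": -0.6,"dx": -0.14,"dy": 0,"dz": 0.6,"yaw": 0},{"claw": -0.6,"dx": 0,"dy": 0,"dz": 0.5,"yaw": 0},{"claw": -0.6,"dx": 0,"dy": 0,"dz": 0.1,"yaw": 0},{"claw": -0.4,"dx": 0,"dy": 0,"dz": 0,"yaw": 0}]}}

```text
time_s: 36.98
ee_pos: [430.3, -154.1, 14.1]
ee_rot: [-179.9, -3.7, 0.0]
force: [0.0, 0.1, -0.2]
gripper_width: 65.9
```

```bash
python3 rd.py
python3 - <<'E'
from h import *
snap('wrist','w16.png'); s=telemetry.state(); p=s['ee_pos']
overlay('w16.png',[([430.6,-154,10],30),([430.6,-154,28],9)],180,180,460,320,2,'w16o.png')
E
```

```text
[[430.3, -154.1, 14.2], [430.4, -154.2, 14.4], [430.5, -154.2, 14.5]] [ 430.4  -154.18   14.35] [-1.7993e+02 -3.7300e+00  5.0000e-02] [-0.6 -0.2  0.3] 37.125 63.927777920450666
```

View pics/w16o.png

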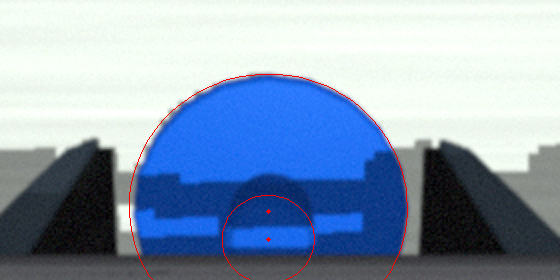

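Request:
{"name": "drive_tool", "arguments": {"moves": [{"claw": 0.9,"dx": -0.01,"dy": 0,"dz": 0.05,"yaw": 0},{"claw": 0.9,"dx": 0,"dy": 0,"dz": 0,"yaw": 0},{"claw": 0.9,"dx": 0,"dy": 0,"dz": 0,"yaw": 0},{"claw": 0.9,"dx": 0,"dy": 0,"dz": 0,"yaw": 0},{"claw": 0.9,"dx": 0,"dy": 0,"dz": 0,"yaw": 0}]}}

```text
time_s: 37.8
ee_pos: [430.8, -154.4, 14.1]
ee_rot: [-180.0, -3.8, 0.1]
force: [1.1, 0.2, -1.3]
gripper_width: 16.9
```

Request:
{"name": "drive_tool", "arguments": {"moves": [{"claw": 0.9,"dx": 0,"dy": 0,"dz": 0,"yaw": 0},{"claw": 0.9,"dx": 0,"dy": 0,"dz": 0,"yaw": 0},{"claw": 0.9,"dx": 0,"dy": 0,"dz": 0,"yaw": 0}]}}

```text
time_s: 38.17
ee_pos: [430.8, -154.4, 14.1]
ee_rot: [-180.0, -3.8, 0.1]
force: [0.2, -0.1, 0.9]
gripper_width: 17.2
```

```bash
python3 rd.py
```

```text
[[430.8, -154.4, 14.1], [430.8, -154.4, 14.0], [430.8, -154.4, 14.1]] [ 430.83 -154.4    14.06] [-1.7996e+02 -3.8100e+00  6.0000e-02] [ 0.4 -0.   0.3] 38.325 17.488964179368676
```

Request:
{"name": "drive_tool", "arguments": {"moves": [{"claw": 0.9,"dx": 0,"dy": 0,"dz": -0.5,"yaw": 0},{"claw": 0.9,"dx": 0,"dy": 0,"dz": -1,"yaw": 0},{"claw": 0.9,"dx": 0.3,"dy": 0,"dz": -1,"yaw": 0},{"claw": 0.9,"dx": 0.6,"dy": -0.1,"dz": -1,"yaw": 0},{"claw": 0.9,"dx": 0.8,"dy": -0.1,"dz": -1,"yaw": 0}]}}

```text
time_s: 38.95
ee_pos: [456.7, -149.7, 109.3]
ee_rot: [-179.9, -3.5, -0.0]
force: [0.7, 0.7, -0.2]
gripper_width: 17.3
```

Request:
{"name": "drive_tool", "arguments": {"moves": [{"claw": 0.9,"dx": 0.9,"dy": -0.2,"dz": -1,"yaw": 0},{"claw": 0.9,"dx": 0.9,"dy": -0.2,"dz": -1,"yaw": 0},{"claw": 0.9,"dx": 0.9,"dy": -0.2,"dz": -1,"yaw": 0},{"claw": 0.9,"dx": 0.9,"dy": -0.2,"dz": -1,"yaw": 0},{"claw": 0.9,"dx": 0.9,"dy": -0.2,"dz": -1,"yaw": 0}]}}

```text
time_s: 39.58
ee_pos: [541.0, -129.0, 221.6]
ee_rot: [-179.9, -3.6, -0.0]
force: [0.4, 0.9, -0.6]
gripper_width: 17.5
```

Request:
{"name": "drive_tool", "arguments": {"moves": [{"claw": 0.9,"dx": 0.9,"dy": -0.2,"dz": -1,"yaw": 0},{"claw": 0.9,"dx": 0.7,"dy": -0.2,"dz": -1,"yaw": 0},{"claw": 0.9,"dx": 0.3,"dy": 0,"dz": -0.3,"yaw": 0},{"claw": 0.9,"dx": 0,"dy": 0,"dz": 0,"yaw": 0}]}}

```text
time_s: 40.08
ee_pos: [576.8, -120.6, 274.2]
ee_rot: [-180.0, -3.8, 0.0]
force: [-0.1, -0.3, -1.1]
gripper_width: 17.6
```

Run:
```python
from h import *
grab_frame('top')
snap('wrist','w17.png'); s=telemetry.state(); p=s['ee_pos']; print(p,s['ee_rot'],s['time_s'])
overlay('w17.png',[([667.2,-119.6,194.5],28.5),([667.2,-119.6,194.5],24.5),(p+[0,0,-4.1],30)],160,60,480,320,2,'w17o.png')
snap('scene','s6.png'); crop('s6.png',330,260,90,'s6c.png')
```

```text
[ 576.14832235 -120.55873596  273.51924948] [-1.79947432e+02 -3.68365571e+00 -1.30243682e-02] 40.175
```

View pics/w17o.png

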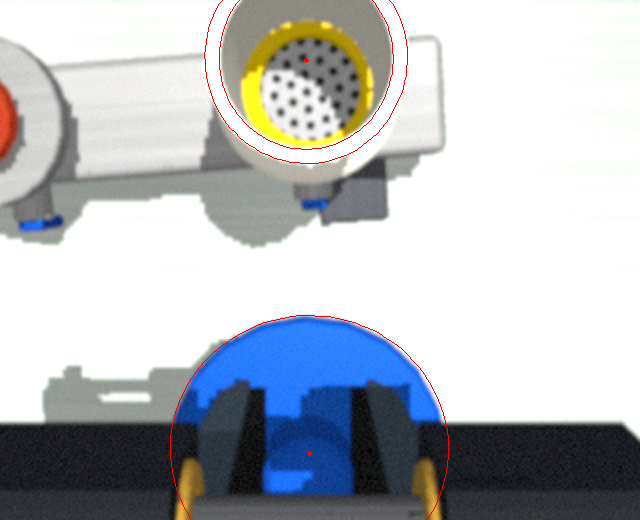

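View pics/s6c.png

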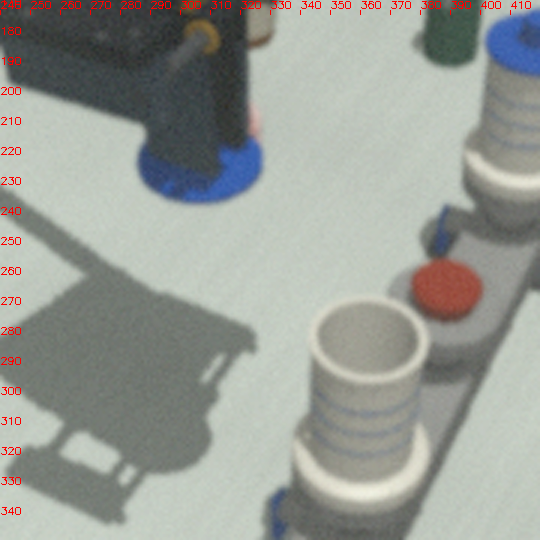

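Request:
{"name": "drive_tool", "arguments": {"moves": [{"claw": 0.9,"dx": 0.7,"dy": -0.02,"dz": 0.7,"yaw": 0},{"claw": 0.9,"dx": 0.6,"dy": 0,"dz": 0.7,"yaw": 0},{"claw": 0.9,"dx": 0.1,"dy": 0,"dz": 0.5,"yaw": 0},{"claw": 0.9,"dx": 0,"dy": 0,"dz": 0,"yaw": 0},{"claw": 0.9,"dx": 0,"dy": 0,"dz": 0,"yaw": 0}]}}

```text
time_s: 40.85
ee_pos: [607.1, -120.1, 231.3]
ee_rot: [-179.9, -3.3, -0.0]
force: [0.4, 0.9, -1.3]
gripper_width: 17.6
```

Run:
```python
from h import *
grab_frame('top')
snap('wrist','w18.png'); s=telemetry.state(); p=s['ee_pos']; print(p,s['ee_rot'],s['time_s'])
overlay('w18.png',[([667.2,-119.6,194.5],28.5),([667.2,-119.6,194.5],24.5),(p+[0,0,-4.1],30)],180,80,460,320,2,'w18o.png')
```

```text
[ 607.00437485 -120.1064805   231.62814276] [-1.79874607e+02 -3.35125056e+00 -5.00711899e-02] 40.95
```

View pics/w18o.png

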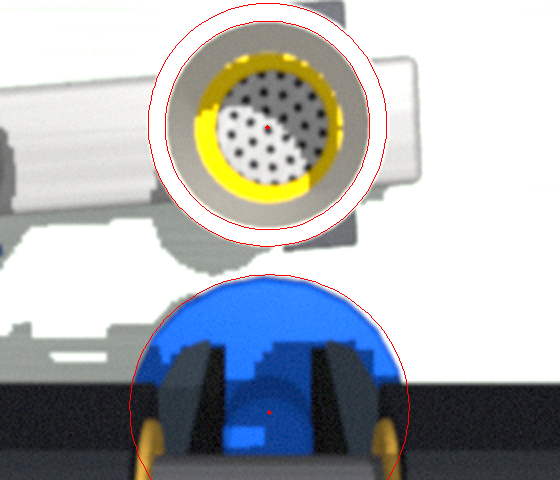

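Request:
{"name": "drive_tool", "arguments": {"moves": [{"claw": 0.9,"dx": 1,"dy": 0,"dz": 0,"yaw": 0},{"claw": 0.9,"dx": 1,"dy": -0.01,"dz": 0,"yaw": 0},{"claw": 0.9,"dx": 0.9,"dy": 0,"dz": 0.2,"yaw": 0},{"claw": 0.9,"dx": 0.1,"dy": 0,"dz": 0.3,"yaw": 0},{"claw": 0.9,"dx": 0,"dy": 0,"dz": 0,"yaw": 0}]}}

```text
time_s: 41.58
ee_pos: [668.2, -120.3, 228.2]
ee_rot: [-179.9, -3.6, -0.1]
force: [-0.4, -0.9, 0.2]
gripper_width: 17.1
```

```bash
python3 rd.py
```

```text
[[668.3, -120.3, 228.6], [668.4, -120.4, 228.9], [668.5, -120.4, 229.1]] [ 668.4  -120.34  228.88] [-1.7995e+02 -3.6600e+00 -8.0000e-02] [ 0.1 -0.2 -0.6] 41.725 17.276620002631784
```

Request:
{"name": "drive_tool", "arguments": {"moves": [{"claw": 0.9,"dx": -0.13,"dy": -0.02,"dz": 0.5,"yaw": 0},{"claw": 0.9,"dx": 0,"dy": 0,"dz": 0.35,"yaw": 0},{"claw": 0.9,"dx": 0,"dy": 0,"dz": 0,"yaw": 0}]}}

```text
time_s: 42.1
ee_pos: [665.8, -120.0, 211.1]
ee_rot: [-180.0, -3.6, -0.1]
force: [-0.1, -0.5, -0.8]
gripper_width: 17.5
```

```bash
python3 rd.py
```

```text
[[665.9, -120.0, 211.4], [666.2, -120.0, 211.8], [666.4, -120.1, 212.1]] [ 666.2  -120.03  211.79] [-1.7997e+02 -3.7400e+00 -1.0000e-01] [ 0.9 -0.4 -0.8] 42.25 17.260872797571796
```

Request:
{"name": "drive_tool", "arguments": {"moves": [{"claw": 0.9,"dx": 0,"dy": -0.01,"dz": 0.25,"yaw": 0},{"claw": 0.9,"dx": 0,"dy": 0,"dz": 0.15,"yaw": 0},{"claw": 0.9,"dx": 0,"dy": 0,"dz": 0,"yaw": 0}]}}

```text
time_s: 42.62
ee_pos: [667.3, -119.9, 203.8]
ee_rot: [-180.0, -3.8, -0.1]
force: [0.9, -1.2, -0.7]
gripper_width: 17.0
```

```bash
python3 rd.py;  python3 - <<'E'
from h import *
snap('scene','s7.png'); crop('s7.png',355,270,50,'s7c.png')
E
```

```text
[[667.3, -119.9, 204.0], [667.4, -119.9, 204.2], [667.4, -119.9, 204.3]] [ 667.38 -119.93  204.17] [-1.7999e+02 -3.8300e+00 -9.0000e-02] [-1.1 -0.2 -1.2] 42.775 17.62448594451438
```

View pics/s7c.png

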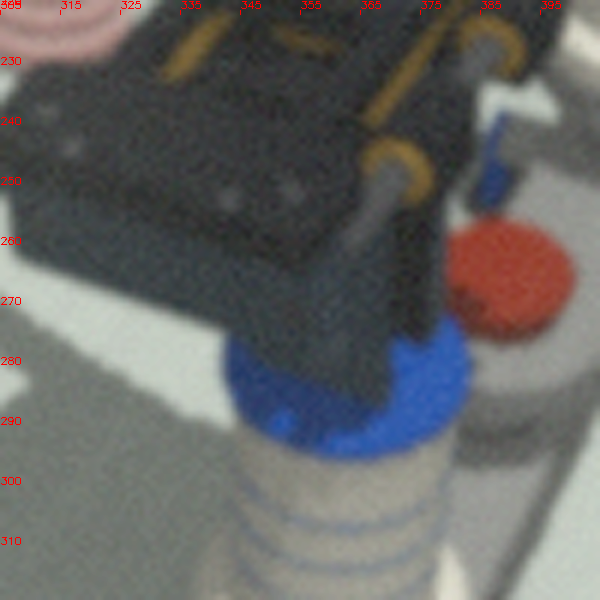

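Request:
{"name": "drive_tool", "arguments": {"moves": [{"claw": 0.9,"dx": -0.02,"dy": 0,"dz": 0.12,"yaw": 0},{"claw": 0.9,"dx": 0,"dy": 0,"dz": 0.05,"yaw": 0},{"claw": 0.9,"dx": 0,"dy": 0,"dz": 0,"yaw": 0}]}}

```text
time_s: 43.2
ee_pos: [667.9, -120.0, 202.6]
ee_rot: [180.0, -4.0, -0.1]
force: [0.6, -0.5, 0.5]
gripper_width: 17.3
```

```bash
python3 rd.py
```

```text
[[667.9, -120.1, 202.6], [667.9, -120.0, 202.6], [668.0, -120.0, 202.6]] [ 667.93 -120.04  202.57] [ 1.7998e+02 -4.0000e+00 -9.0000e-02] [-0.1 -0.4  2.1] 43.35 17.16565655294501
```

Contact at the expected height; release, then rise.

Request:
{"name": "drive_tool", "arguments": {"moves": [{"claw": 0.3,"dx": 0,"dy": 0,"dz": 0,"yaw": 0},{"claw": 0.0,"dx": 0,"dy": 0,"dz": 0,"yaw": 0},{"claw": 0.0,"dx": 0,"dy": 0,"dz": 0,"yaw": 0},{"claw": 0.0,"dx": 0,"dy": 0,"dz": -0.4,"yaw": 0},{"claw": 0.0,"dx": 0,"dy": 0,"dz": -1,"yaw": 0}]}}

```text
time_s: 43.98
ee_pos: [664.8, -119.8, 228.5]
ee_rot: [-180.0, -3.7, -0.1]
force: [1.0, -0.1, -0.1]
gripper_width: 45.5
```

Request:
{"name": "drive_tool", "arguments": {"moves": [{"claw": 0.0,"dx": 0,"dy": 0,"dz": -1,"yaw": 0},{"claw": 0.0,"dx": -1,"dy": 0,"dz": -0.5,"yaw": 0},{"claw": 0.0,"dx": -1,"dy": 0,"dz": 0,"yaw": 0},{"claw": 0.0,"dx": -1,"dy": 0,"dz": 0,"yaw": 0},{"claw": 0.0,"dx": -0.5,"dy": 0,"dz": 0,"yaw": 0}]}}

```text
time_s: 44.6
ee_pos: [593.3, -120.1, 259.6]
ee_rot: [179.9, -4.2, -0.1]
force: [0.0, 0.5, 1.0]
gripper_width: 45.8
```

Run:
```python
from h import *
grab_frame('top');grab_frame('top')
snap('wrist','w19.png'); s=telemetry.state(); p=s['ee_pos']; print(p,s['ee_rot'],s['time_s'])
overlay('w19.png',[([667.2,-119.6,198.5],30),([667.2,-119.6,216.5],9),([667.2,-119.6,116.5],35)],180,0,480,320,2,'w19o.png')
snap('scene','s8.png'); crop('s8.png',355,280,60,'s8c.png')
snap('top','t8.png')
```

```text
[ 594.15178064 -120.14013982  259.35310723] [ 1.79942298e+02 -4.16043125e+00 -7.54408643e-02] 44.75
```

View pics/w19o.png

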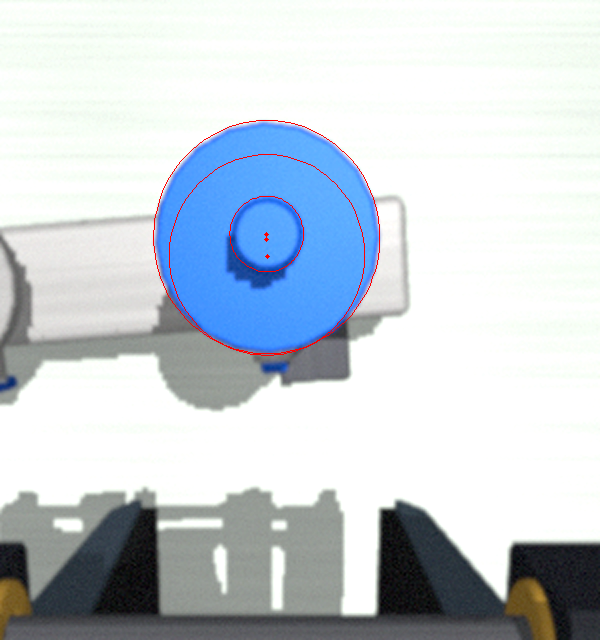

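View pics/s8c.png

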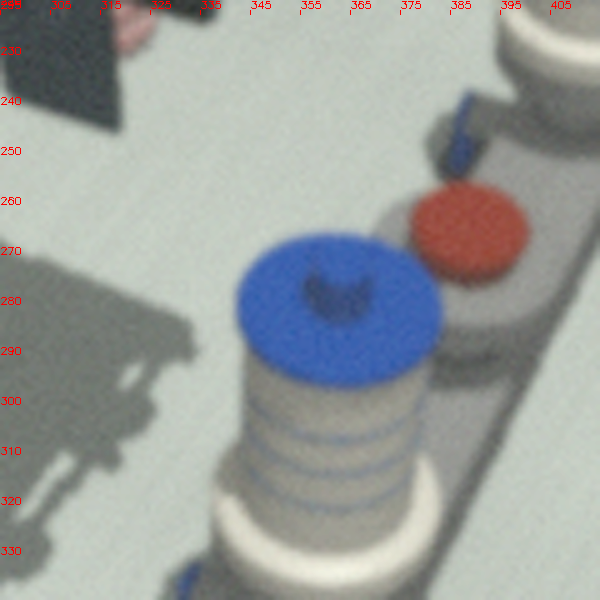

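View pics/t8.png

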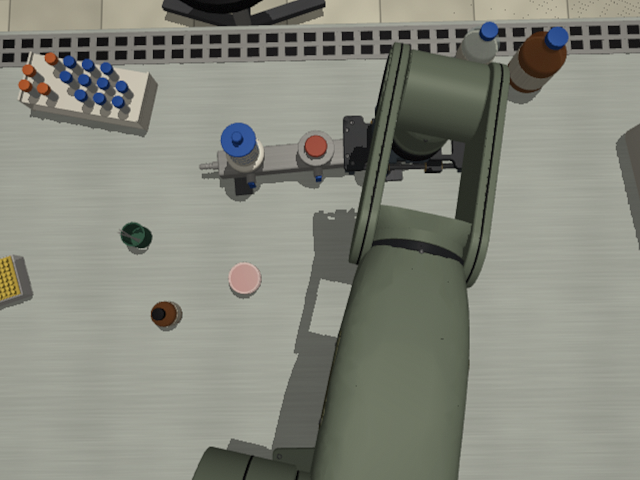

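```bash
python3 -c "
from workcell import job
print(job.job_done())"
```

```text
the job is handed in; nothing more can be done
None
```

I assembled the filter holder on the open station (the one nearest -y, at about x 667, y -120) and handed it in at about 45 s of the 125 s allowed. The parts went on in order: plate, ring, funnel, lid.

**Seating:** After each part I compared a wrist picture with its expected seated outline.
- The plate, funnel and lid outlines matched to about 1–2 pixels.
- The ring's outline showed about 3% small and 1–2 pixels off, in a picture taken while the arm was still moving. A later scene picture showed it level and centred.
- The gripper first felt contact at the expected seating height for the ring, funnel and lid. The plate showed no clear contact force, so I judged it by height and picture only.

**Neighbours:** The last scene and top pictures show the covered funnel, bottle, dishes and cup where they stood at the start. The gripper is open and clear of the stack.

**What disagreed:**
- **Tool tilt:** the tool slowly drifted to about 4° off vertical, and the moves could not correct it. The parts settled level once released.
- **Ring press:** I pressed the ring with about 28 N while the tool was tilted 3.5°, hoping to level the tool. It did not, but the ring seated.
- **Camera offset:** the top camera read about 2–3 mm away from the arm's own position, so I used the wrist camera for the final alignment.

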